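# Move the spices to the new rack in reverse order

### The arm

A 7-joint arm with a two-finger parallel gripper is mounted at the origin on a cart in front of the work surface, level with it; the furniture and walls round the work are solid. World frame = base frame: x ahead of the robot, y to its left, z up, the work surface at z = 0. Lengths are in mm, angles in rad, forces in N, time in s.
With the tool pointing down it reaches from about 350 to 900 mm from the base axis. Payload 8.1 kg.
Tool frame: the origin (TCP) lies midway between the tips of the shut fingers; the grasp point (between the pads) lies 19 mm behind it; z points along the fingers, y is the direction in which the jaws open and shut (so a half turn about z gives the same grasp; the last joint's range is limited). The gripper opens to 92 mm and grips with 3 to 60 N. Pads are 19 mm wide; open, the fingers measure 130 mm over their backs; the gripper's body (75 mm by 190 mm) begins 47 mm behind the grasp point.
Start: joints at [1.049, 0.434, 0.025, 1.573, -0.012, 1.134, -0.075], TCP at [254.144, -571.01, 226.742] pointing down, gripper open.
Joint ranges: [-2.62, 2.62], [-0.44, 2.09], [-1.27, 1.32], [0.08, 2.57], [-1.32, 4.46], [0.12, 2], [-2.74, 2.74]. Speed limits (rad/s): [2.22, 2.22, 3.01, 3.01, 3.14, 3.14, 3.14].

### API

Orientations are given as a 3x3 rotation matrix whose columns are the frame's x, y, z axes.
In Python, from cell import env, optics, order, nets gives the robot as it stands. The module is installed in compiled form; this text tells all that it offers.
- The arm moves only by the tool send_rows, never from a script. Its arguments are lists of equal length, an entry for each row: "dp": the shift along the tool's x, y, z in mm, a list of three; "angular": the turn, a rotation vector about the tool's x, y, z in degrees, a list of three; "grip": the finger opening in mm, from 0 to 91.8. A call has 1 to 12 rows; each row shifts and turns the pose as measured when the row begins, along the tool's axes as they then stand; what a row does not reach is not made up. A row lasts 1/12 s, in which the tool goes at most 41.7 mm and 7.16 degrees, less where a joint would pass 70% of its speed; a pose out of reach is approached as far as the arm can. A call is refused whole if a number of a shift passes 41.7 or a number of a turn 7.16, either way. A call with a gripper value outside its range is refused whole. The fingers move at their own pace and stop on an object; "newtons" is the grip in N (left out, the last holds). Time passes only in rows, so rows that do not move let the fingers close. It gives the time, the measured TCP pose, the force and the opening at its end, in the units of the state.
- env.sense(): the state, without advancing time (a new reading comes with each control period).
- optics.read_camera(name): name is "side" or "top"; returns a dict with "img" (420x560x3 uint8, red, green, blue), "range_z" (420x560 float32, mm along the optical axis (not along the pixel's ray), 0 where there is no reading), "fx", "fy", "cx", "cy" (pixels), "D" ([k1, k2, p1, p2, k3] as OpenCV has them; the pictures are not rectified), "R" (3x3) and "t" (3): a world point X has camera coordinates R X + t. Camera axes: x right, y down, z forward; pixel columns grow to the right and rows downward; lengths in mm; the calibration is good to about 2 mm. A picture is of the moment at which its call begins.
- order.hand_in(): hands the job in, once; it reports no verdict.
Trained networks look in a picture, given as the dict that the camera call returned (one of the last four; its "shot" number tells which), for a name from the list of things; names that differ only in an ending like _2 or _b are one class to them, and where a whole thing is asked for, a point or a joint stands for the part that bears it (a point fixed in the world has none). Each returns a list of dicts, best first, with "p" (0 to 1); they miss things now and then, are a little off and sometimes report something else, mostly with a low value. They report only what shows in the picture. A call takes as long as a camera call.
- nets.spot_in(picture, name): "at" ([column, row] in pixels, amid what is visible of it).
- nets.landmark_of(picture, name): "at" ([column, row] in pixels: a listed point, or the origin of a listed thing).
The state is a dict: "clock": time; "q": joint angles; "joint_vel": joint speeds; "tau": joint torques, N m; "eef_pos": TCP position; "tcp_rot": TCP orientation; "contact_force": force on the tool from outside, world axes, zero at the start; "moment": the same for the moment, N m; "opening": finger opening in mm.
Only numpy, scipy, OpenCV 4.12 (cv2) and the standard library are available. Lean on these libraries where they do the work, as an engineer would, in place of code of your own. Each camera call takes 0.05 s, during which the arm holds its last target.

### The job

Move the four spices from the old dark rack to the new blue rack, one to a pocket and in reverse order: the one that stood leftmost (as the robot sees it) in the dark rack goes in the rightmost pocket of the blue one, the second from the left in the second from the right, and so on. Leave all four standing upright on the pocket floors, and do not disturb the kitchen timer or the jar of green herb.

Things in the scene. Friction and masses are not known exactly. Their poses are not given: they have to be found in the camera images.
- spice_red_mid (a point): clear round spice bottle with a RED screw cap, 44 mm diameter, 108 mm tall, loose, standing upright; the point is its centre, 54 mm above its underside. It can be gripped round its straight glass body, from 30 to 80 mm above its underside.
- spice_green_mid (a point): clear round spice bottle with a GREEN screw cap, 44 mm diameter, 108 mm tall, loose, standing upright; the point is its centre, 54 mm above its underside. It can be gripped round its straight glass body, from 30 to 80 mm above its underside.
- spice_black_mid (a point): clear round spice bottle with a BLACK screw cap, 44 mm diameter, 108 mm tall, loose, standing upright; the point is its centre, 54 mm above its underside. It can be gripped round its straight glass body, from 30 to 80 mm above its underside.
- spice_silver_mid (a point): slim hexagonal clear glass spice tube with a SILVER-GREY cap, 36 to 38 mm across, 108 mm tall, loose, standing upright; the point is its centre, 54 mm above its underside. It can be gripped round its straight glass body, from 30 to 80 mm above its underside.
- rack_old: the old spice rack, DARK wood, holding the four spices at the start; origin at the centre of its underside, on the worktop. x across the rack (away from the robot), y along the row to the robot's left, z up. 78 mm (x) by 286 mm (y), 26 mm high in all; four open square pockets of 64 mm in a row, centred at x = 0, y = +105, +35, -35, -105 mm; pocket floor 8 mm above the worktop, walls 18 mm above that. Fixed to the worktop.
- rack_new: the new spice rack, BLUE painted, empty at the start; origin at the centre of its underside, on the worktop. x across the rack (away from the robot), y along the row to the robot's left, z up. 78 mm (x) by 286 mm (y), 26 mm high in all; four open square pockets of 64 mm in a row, centred at x = 0, y = +105, +35, -35, -105 mm; pocket floor 8 mm above the worktop, walls 18 mm above that. Fixed to the worktop.
- clip_red: small red label clip, 30 mm wide, fixed on the near rim of the old rack beside the pocket in which the red-capped spice starts, so that it still shows that spice's old place when it is gone; origin 35 mm to the near side (-x of the rack) of where the spice's underside stood, at pocket-floor height; axes as the rack's.
- clip_green: small green label clip, 30 mm wide, fixed on the near rim of the old rack beside the pocket in which the green-capped spice starts, so that it still shows that spice's old place when it is gone; origin 35 mm to the near side (-x of the rack) of where the spice's underside stood, at pocket-floor height; axes as the rack's.
- clip_black: small black label clip, 30 mm wide, fixed on the near rim of the old rack beside the pocket in which the black-capped spice starts, so that it still shows that spice's old place when it is gone; origin 35 mm to the near side (-x of the rack) of where the spice's underside stood, at pocket-floor height; axes as the rack's.
- clip_silver: small silver label clip, 30 mm wide, fixed on the near rim of the old rack beside the pocket in which the silver-capped spice starts, so that it still shows that spice's old place when it is gone; origin 35 mm to the near side (-x of the rack) of where the spice's underside stood, at pocket-floor height; axes as the rack's.
- timer_mid (a point): bystander, not to be disturbed: round kitchen timer, white over dark blue, 66 mm across, 46 mm tall, loose behind the racks; the point is its centre.
- mint_jar_mid (a point): bystander, not to be disturbed: glass jar of green herb with a grey lid, 68 mm across, 100 mm tall, loose behind the racks; the point is its centre.

How it is judged:
By the outcome, as a careful person would: the job done as asked, in the order asked, and still so for the second after the job is handed in, with the robot touching nothing.
It also fails if it takes over 109 s, if anything falls off the work surface, if the arm or the gripper's body presses on something with over 40 N, if the wrist force passes 120 N, or if a joint passes its speed limit or range.

## Working session

There is one attempt and no reset: what is moved stays moved. The work goes in short steps, Python scripts to look and compute and a tool call to move; the robot and the scene stay as the last step left them, time stands still between calls to the robot, and variables do not carry over. Pictures are saved under pics/ and viewed, and the job is handed in when it is done.

Besides the shell and the picture viewer there is one more tool, called after "Emit:" as name(argument=value, ...) on one line, values as JSON. send_rows: Moves the arm, as the interface text tells. Its arguments: {"type":"object","properties":{"dp":{"type":"array","items":{"type":"array","items":{"type":"number"}}},"angular":{"type":"array","items":{"type":"array","items":{"type":"number"}}},"grip":{"type":"array","items":{"type":"number"}},"newtons":{"type":"number"}},"required":["dp","angular","grip"]}

```bash
mkdir -p pics; cat > h.py <<'E'
import numpy as np, cv2
from cell import env, optics, order, nets
def save(d,n): cv2.imwrite('pics/'+n,cv2.cvtColor(d['img'],cv2.COLOR_RGB2BGR))
def K(d): return np.array([[d['fx'],0,d['cx']],[0,d['fy'],d['cy']],[0,0,1.]])
def ray(d,at):
    u=cv2.undistortPoints(np.array([[at]],float),K(d),np.array(d['D'],float))[0,0]
    R=np.array(d['R']);t=np.array(d['t'])
    o=-R.T@t; v=R.T@np.array([u[0],u[1],1.]); return o,v
def tri(d1,a1,d2,a2):
    o1,v1=ray(d1,a1);o2,v2=ray(d2,a2);v1/=np.linalg.norm(v1);v2/=np.linalg.norm(v2)
    s=np.linalg.lstsq(np.c_[v1,-v2],o2-o1,rcond=None)[0]
    p,q=o1+s[0]*v1,o2+s[1]*v2
    return (p+q)/2,np.linalg.norm(p-q)
def onz(d,at,z):
    o,v=ray(d,at); return o+v*(z-o[2])/v[2]
def proj(d,X):
    R=np.array(d['R']);t=np.array(d['t'],float)
    return cv2.projectPoints(np.array([X],float),cv2.Rodrigues(R)[0],t,K(d),np.array(d['D'],float))[0][0,0]
names=['spice_red_mid','spice_green_mid','spice_black_mid','spice_silver_mid','rack_old','rack_new','clip_red','clip_green','clip_black','clip_silver','timer_mid','mint_jar_mid']
E
cat > a.py <<'E'
from h import *
s=env.sense();print({k:np.round(v,3).tolist() for k,v in s.items()})
ds=optics.read_camera('side');dt=optics.read_camera('top');save(ds,'s1.png');save(dt,'t1.png')
for d in(ds,dt):print(-np.array(d['R']).T@d['t'],np.array(d['R'])[2])
for n in names:
    a=nets.landmark_of(ds,n);b=nets.landmark_of(dt,n)
    print(n,[(np.round(x['at']),round(x['p'],2)) for x in a[:2]],[(np.round(x['at']),round(x['p'],2)) for x in b[:2]],end=' ')
    if a and b: p,e=tri(ds,a[0]['at'],dt,b[0]['at']);print(p.round(1),round(e,1))
    else:print()
print(env.sense()['clock'])
E
python3 a.py
```

```text
{'clock': 0.0, 'q': [1.049, 0.435, 0.025, 1.574, -0.012, 1.134, -0.075], 'joint_vel': [-0.0, 0.001, -0.001, 0.001, -0.001, 0.0, 0.0], 'tau': [0.0, -66.786, 0.985, -31.447, -0.061, 0.043, 0.0], 'eef_pos': [253.922, -570.561, 225.946], 'tcp_rot': [[0.914, 0.407, -0.001], [0.407, -0.914, 0.001], [-0.0, -0.002, -1.0]], 'contact_force': [0.678, 0.07, 0.087], 'moment': [0.031, -0.026, 0.009], 'opening': 91.916}
[ 432.8475075  1141.62519014  871.41991257] [ 0.12487713 -0.80656153 -0.57780983]
[ 354.20809309  -31.86210167 1384.49915246] [ 0.16791451  0.00590558 -0.98578387]
spice_red_mid [(array([288., 251.]), 0.66)] [(array([206., 230.]), 0.74)] [542.8 164.5  67.4] 11.3
spice_green_mid [(array([274., 289.]), 0.88)] [(array([154., 226.]), 0.87)] [555.3 300.   69.2] 15.1
spice_black_mid [(array([282., 270.]), 0.9)] [(array([181., 221.]), 0.7)] [558.4 228.1  64.1] 6.8
spice_silver_mid [(array([297., 235.]), 0.63)] [(array([234., 230.]), 0.75), (array([206., 227.]), 0.45)] [537.2  90.8  60.1] 0.0
rack_old [(array([285., 280.]), 0.96), (array([277., 288.]), 0.54)] [(array([201., 230.]), 0.93)] [549.  187.5  -1.8] 5.2
rack_new [(array([300., 190.]), 0.97)] [(array([349., 220.]), 0.91)] [ 5.674e+02 -2.110e+02  3.000e-01] 10.7
clip_red [(array([303., 271.]), 0.63)] [(array([209., 242.]), 0.49)] [512.5 163.   10.3] 0.5
clip_green [(array([291., 311.]), 0.61)] [(array([157., 234.]), 0.47)] [528.6 302.8  13.8] 9.5
clip_black [] [(array([184., 242.]), 0.6)] 
clip_silver [(array([310., 252.]), 0.61)] [(array([238., 247.]), 0.44)] [501.5  85.7   7.9] 2.1
timer_mid [(array([233., 200.]), 0.86)] [(array([299., 163.]), 0.88)] [729.6 -77.2  34.1] 12.4
mint_jar_mid [(array([219., 223.]), 0.72)] [(array([249., 154.]), 0.92), (array([210., 238.]), 0.53)] [743.6  56.7  51. ] 1.2
1.3
```

View pics/s1.png

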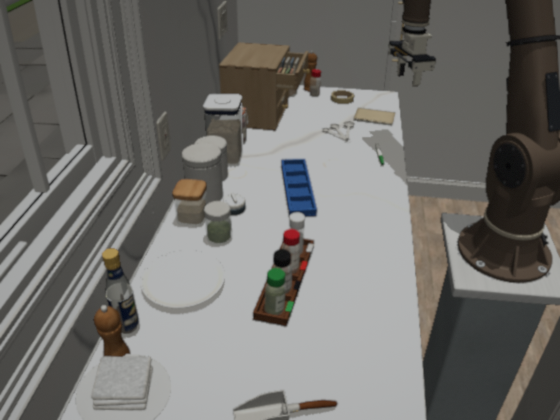

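View pics/t1.png

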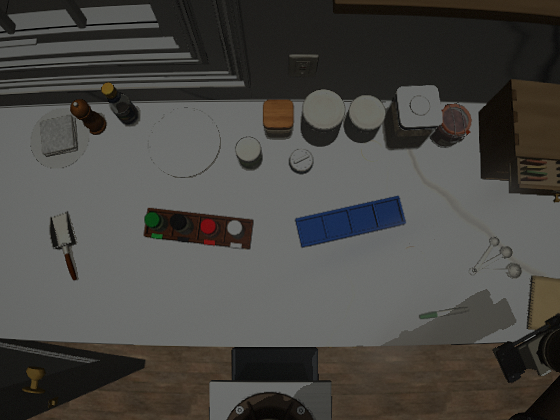

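```bash
cat > b.py <<'E'
from h import *
dt=optics.read_camera('top');ds=optics.read_camera('side')
print(dt['fx'],ds['fx'])
def cloud(d):
    z=d['range_z'];h,w=z.shape;uu,vv=np.meshgrid(np.arange(w),np.arange(h))
    u=cv2.undistortPoints(np.stack([uu,vv],-1).reshape(-1,1,2).astype(float),K(d),np.array(d['D'],float))[:,0]
    P=np.c_[u,np.ones(len(u))]*z.reshape(-1,1)
    X=(P-np.array(d['t']))@np.array(d['R']); X[z.ravel()==0]=np.nan
    return X.reshape(h,w,3)
for nm,d in(('top',dt),('side',ds)):
    C=cloud(d);hsv=cv2.cvtColor(d['img'],cv2.COLOR_RGB2HSV);H,S,V=cv2.split(hsv)
    print(nm)
    t=C[...,2]; box=(C[...,0]>400)&(C[...,0]<680)
    w=box&(S<40)&(V>120);print(' table z',np.nanmedian(t[w]))
    m=((H>105)&(H<125)&(S>130)&(V>40)&box&(C[...,1]<0)&(C[...,1]>-450)).astype(np.uint8)
    n,l,st,_=cv2.connectedComponentsWithStats(m);i=1+np.argmax(st[1:,4]);m=l==i
    pts=np.argwhere(m)[:,::-1]
    zz=t[m];print(' blue n',m.sum(),'z pct',np.nanpercentile(zz,[5,25,50,75,95]).round(1))
    X=C[m];r=X[(X[:,2]>18)]
    print(' blue rim rect',cv2.minAreaRect(r[:,:2].astype(np.float32)))
    Y=np.array([onz(d,p,26)[:2] for p in pts]);print(' blue px@26 rect',cv2.minAreaRect(Y.astype(np.float32)))
    m=((V<110)&(S>60)&((H<15)|(H>170))&box&(C[...,1]>20)&(C[...,1]<380)&(t<50)).astype(np.uint8)
    X=C[m>0];print(' dark n',m.sum(),cv2.minAreaRect(X[X[:,2]>16][:,:2].astype(np.float32)), np.nanpercentile(X[:,2],[5,50,95]))
    # caps
    m=((t>106)&(t<126)&box&(C[...,1]>20)&(C[...,1]<380)).astype(np.uint8)
    n,l,st,_=cv2.connectedComponentsWithStats(m)
    for i in range(1,n):
        if st[i,4]>15:
            X=C[l==i];print(' cap',st[i,4],np.nanmean(X,0).round(1),((X.min(0)+X.max(0))/2).round(1),X.max(0).round(1),d['img'][l==i].mean(0).round(),)
    m=((t>25)&(t<126)&(C[...,0]>650)&(C[...,0]<800)&(C[...,1]>-130)&(C[...,1]<110)).astype(np.uint8)
    X=C[m>0];print(' bystanders near x',np.nanpercentile(X[:,0],[1,5]))
E
python3 b.py
```

```text
521.9239901788654 539.7065429454726
top
 table z nan
 blue n 2886 z pct [ 3.   6.   8.7 20.6 27.5]
 blue rim rect ((568.2002563476562, -213.0301513671875), (77.28550720214844, 284.7494201660156), 12.738988876342773)
 blue px@26 rect ((567.8345336914062, -212.15338134765625), (76.51271057128906, 284.1245422363281), 12.758667945861816)
 dark n 1672 ((548.6273803710938, 192.1890869140625), (285.119873046875, 79.91854858398438), 83.21309661865234) [ 3.40075582 13.16447299 28.82222838]
 cap 194 [557.6 294.4 113.6] [558.3 294.5 112.8] [576.4 314.2 119.4] [13. 59. 21.]
 cap 193 [552.5 230.2 113.9] [552.2 229.9 114.3] [571.3 248.  121.6] [14. 14. 13.]
 cap 201 [540.4 152.4 113.8] [540.4 152.9 114.5] [559.4 172.2 122.3] [99. 14. 17.]
 cap 187 [536.3  85.6 114.6] [536.2  85.9 115.9] [553.8 104.6 123.9] [ 99. 100.  97.]
 bystanders near x [705.10767971 710.29058008]
side
 table z -0.05127438379396296
 blue n 1309 z pct [ 6.1  8.8 13.2 23.3 27.9]
 blue rim rect ((570.7492065429688, -208.0694580078125), (73.56330108642578, 290.9132995605469), 12.818220138549805)
 blue px@26 rect ((567.9805297851562, -193.3303680419922), (73.53314208984375, 298.2328186035156), 12.755067825317383)
 dark n 930 ((549.4373779296875, 197.4252471923828), (287.262451171875, 76.99028778076172), 83.36077880859375) [ 6.45363422 19.75844096 28.06939974]
 cap 151 [537.4  92.4 114.6] [537.8  88.6 113.9] [555.3 109.2 121.3] [154. 155. 154.]
 cap 185 [541.5 159.1 114.2] [541.8 155.4 113.5] [560.7 176.1 120.7] [135.  37.  41.]
 cap 206 [553.7 236.7 114.3] [554.2 234.4 113. ] [572.6 255.2 119.9] [30. 29. 28.]
 cap 233 [558.  300.5 113.8] [557.8 298.8 112.2] [577.2 319.  118.4] [ 41. 100.  52.]
 bystanders near x [708.25786898 712.38167778]
  return np.nanmean(a, axis, out=out, keepdims=keepdims)
```

```bash
cat > plan.py <<'E'
# usage: plan.py step x y z yaw  (target; rows from current measured pose)
import sys,json
from h import *
from scipy.spatial.transform import Rotation as Ro
step,x,y,z,yaw=map(float,sys.argv[1:6])
s=env.sense();R=np.array(s['tcp_rot']);p=np.array(s['eef_pos'])
a=np.deg2rad(yaw);X=np.array([np.cos(a),np.sin(a),0]);Z=np.array([0,0,-1.]);T=np.c_[X,np.cross(Z,X),Z]
d=np.array([x,y,z])-p;rv=Ro.from_matrix(R.T@T).as_rotvec()
n=int(max(1,np.ceil(np.linalg.norm(d)/step),np.ceil(np.rad2deg(np.linalg.norm(rv))/6.5)))
print('t',round(s['clock'],2),'pos',p.round(1),'yaw',round(float(np.degrees(np.arctan2(R[1,0],R[0,0]))),1),'open',round(float(s['opening']),1),'F',np.round(s['contact_force'],1),'n',n)
o=[]
for i in range(n):
    Ri=R@Ro.from_rotvec(rv*i/n).as_matrix()
    o.append((Ri.T@(d/n)).round(1).tolist())
print(json.dumps(o).replace(' ',''));print('ang',np.rad2deg(rv/n).round(1).tolist())
E
python3 plan.py 40 558 296 220 83.2
```

```text
t 1.4 pos [ 254.1 -571.   226.7] yaw 24.0 open 92.1 F [ 0.1  0.4 -0.8] n 23
[[27.4,-29.1,0.3],[28.7,-27.8,0.3],[29.9,-26.5,0.3],[31.1,-25.1,0.3],[32.2,-23.7,0.3],[33.2,-22.2,0.3],[34.1,-20.7,0.3],[35.0,-19.2,0.3],[35.9,-17.6,0.3],[36.6,-15.9,0.3],[37.3,-14.3,0.3],[37.9,-12.6,0.3],[38.4,-10.9,0.3],[38.9,-9.1,0.3],[39.3,-7.4,0.3],[39.5,-5.6,0.3],[39.8,-3.8,0.3],[39.9,-2.0,0.3],[39.9,-0.2,0.3],[39.9,1.5,0.3],[39.8,3.3,0.3],[39.6,5.1,0.3],[39.3,6.9,0.3]]
ang [0.0, 0.0, -2.6]
```

Emit:
send_rows(dp=[[27.4, -29.1, 0.3], [28.7, -27.8, 0.3], [29.9, -26.5, 0.3], [31.1, -25.1, 0.3], [32.2, -23.7, 0.3], [33.2, -22.2, 0.3], [34.1, -20.7, 0.3], [35.0, -19.2, 0.3], [35.9, -17.6, 0.3], [36.6, -15.9, 0.3], [37.3, -14.3, 0.3], [37.9, -12.6, 0.3]], angular=[[0, 0, -2.6], [0, 0, -2.6], [0, 0, -2.6], [0, 0, -2.6], [0, 0, -2.6], [0, 0, -2.6], [0, 0, -2.6], [0, 0, -2.6], [0, 0, -2.6], [0, 0, -2.6], [0, 0, -2.6], [0, 0, -2.6]], grip=[90, 90, 90, 90, 90, 90, 90, 90, 90, 90, 90, 90], newtons=20)

```text
clock: 2.4
eef_pos: [410.0, -108.9, 221.1]
tcp_rot: [[0.565, 0.825, 0.002], [0.825, -0.565, -0.01], [-0.007, 0.008, -1.0]]
contact_force: [1.5, -0.0, -0.1]
opening: 90.0
```

```bash
python3 plan.py 40 558 296 220 83.2
```

```text
t 2.4 pos [ 410.  -108.9  221.1] yaw 55.6 open 90.0 F [ 1.5 -0.  -0.1] n 11
[[38.0,-9.7,-0.2],[38.4,-8.0,-0.2],[38.7,-6.3,-0.2],[38.9,-4.6,-0.1],[39.1,-2.9,-0.1],[39.2,-1.2,-0.1],[39.2,0.5,-0.0],[39.1,2.2,-0.0],[39.0,3.9,0.0],[38.8,5.6,0.0],[38.5,7.3,0.1]]
ang [0.0, 0.0, -2.5]
```

Emit:
send_rows(dp=[[38.0, -9.7, -0.2], [38.4, -8.0, -0.2], [38.7, -6.3, -0.2], [38.9, -4.6, -0.1], [39.1, -2.9, -0.1], [39.2, -1.2, -0.1], [39.2, 0.5, 0], [39.1, 2.2, 0], [39.0, 3.9, 0], [38.8, 5.6, 0], [38.5, 7.3, 0], [0, 0, 0]], angular=[[0, 0, -2.5], [0, 0, -2.5], [0, 0, -2.5], [0, 0, -2.5], [0, 0, -2.5], [0, 0, -2.5], [0, 0, -2.5], [0, 0, -2.5], [0, 0, -2.5], [0, 0, -2.5], [0, 0, -2.5], [0, 0, 0]], grip=[90, 90, 90, 90, 90, 90, 90, 90, 90, 90, 90, 90])

```text
clock: 3.4
eef_pos: [558.4, 326.6, 220.3]
tcp_rot: [[0.091, 0.996, 0.009], [0.996, -0.091, -0.007], [-0.006, 0.01, -1.0]]
contact_force: [-1.7, -0.6, -0.1]
opening: 90.2
```

```bash
python3 plan.py 25 558 296 220 83.2;python3 plan.py 27 558 296 62 83.2
```

```text
t 3.4 pos [558.4 326.6 220.3] yaw 84.8 open 90.2 F [-1.7 -0.6 -0.1] n 2
[[-15.3,1.2,0.3],[-15.2,1.4,0.2]]
ang [0.3, 0.2, 0.8]
t 3.4 pos [558.4 326.6 220.3] yaw 84.8 open 90.2 F [-1.7 -0.6 -0.1] n 6
[[-4.9,0.1,26.4],[-5.0,0.2,26.4],[-5.0,0.3,26.4],[-5.0,0.3,26.4],[-5.0,0.4,26.4],[-5.1,0.5,26.4]]
ang [0.1, 0.1, 0.3]
```

Emit:
send_rows(dp=[[-15.3, 1.2, 0.3], [-12, 1.4, 0.2], [-3, 0, 0], [0, 0, 0]], angular=[[0.3, 0.2, 0.8], [0.3, 0.2, 0.8], [0, 0, 0], [0, 0, 0]], grip=[90, 90, 90, 90])

```text
clock: 3.73
eef_pos: [557.3, 296.0, 218.4]
tcp_rot: [[0.118, 0.993, -0.003], [0.993, -0.118, 0.002], [0.002, -0.004, -1.0]]
contact_force: [-0.7, -0.5, 0.8]
opening: 89.9
```

```bash
python3 plan.py 27 558 296 62 83.2
```

```text
t 3.73 pos [557.3 296.  218.4] yaw 83.2 open 89.9 F [-0.7 -0.5  0.8] n 6
[[-0.0,0.2,26.1],[-0.0,0.2,26.1],[-0.0,0.2,26.1],[-0.0,0.2,26.1],[0.0,0.1,26.1],[0.0,0.1,26.1]]
ang [-0.0, -0.0, 0.0]
```

Descend with taper (overshoot seen).

Emit:
send_rows(dp=[[0, 0, 25], [0, 0, 25], [0, 0.3, 25], [0, 0.3, 25], [0, 0, 20], [0, 0, 12], [0, 0, 8], [0, 0, 5], [0, 0, 0]], angular=[[0, 0, 0], [0, 0, 0], [0, 0, 0], [0, 0, 0], [0, 0, 0], [0, 0, 0], [0, 0, 0], [0, 0, 0], [0, 0, 0]], grip=[90, 90, 90, 90, 90, 90, 90, 90, 90])

```text
clock: 4.48
eef_pos: [563.4, 284.5, 73.9]
tcp_rot: [[0.136, 0.991, 0.008], [0.991, -0.136, 0.001], [0.002, 0.008, -1.0]]
contact_force: [-0.4, 0.1, -0.1]
opening: 90.0
```

```bash
python3 plan.py 27 558 296 62 83.2; python3 -c "
from h import *
d=optics.read_camera('side');save(d,'s2.png');
cv2.imwrite('pics/s2c.png',cv2.resize(cv2.cvtColor(d['img'][170:340,180:400],cv2.COLOR_RGB2BGR),None,fx=3,fy=3))"
```

```text
t 4.48 pos [563.4 284.5  73.9] yaw 82.2 open 90.0 F [-0.4  0.1 -0.1] n 1
[[10.6,-7.0,11.9]]
ang [0.4, -0.1, -1.0]
```

View pics/s2c.png

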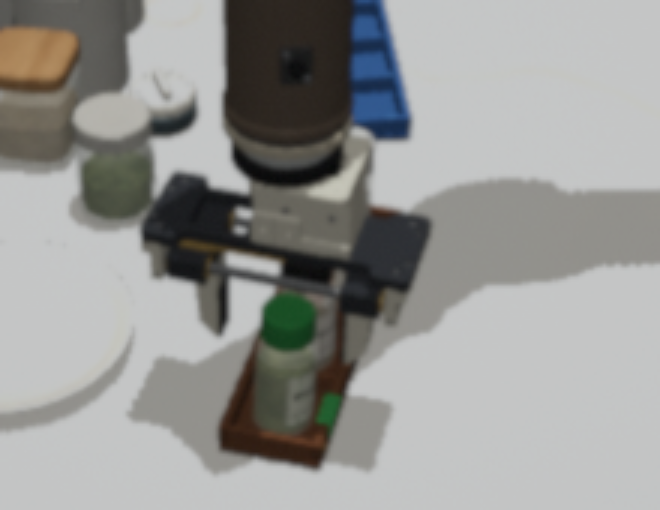

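Emit:
send_rows(dp=[[5, -4, 3], [4, -2, 3], [1.5, -1, 3], [0, 0, 2], [0, 0, 0]], angular=[[0.2, 0, -0.5], [0.2, 0, -0.5], [0, 0, 0], [0, 0, 0], [0, 0, 0]], grip=[90, 90, 90, 90, 90])

```text
clock: 4.95
eef_pos: [559.5, 299.8, 66.7]
tcp_rot: [[0.116, 0.993, 0.007], [0.993, -0.116, 0.007], [0.007, 0.006, -1.0]]
contact_force: [0.3, -0.3, -0.0]
opening: 90.2
```

```bash
python3 plan.py 27 558 296 62 83.2
```

```text
t 4.95 pos [559.5 299.8  66.7] yaw 83.3 open 90.2 F [ 0.3 -0.3 -0. ] n 1
[[-4.0,-1.1,4.6]]
ang [0.3, -0.4, 0.1]
```

Emit:
send_rows(dp=[[-2, -0.5, 3], [-1, 0, 2], [0, 0, 0], [0, 0, 0]], angular=[[0.2, -0.2, 0], [0, 0, 0], [0, 0, 0], [0, 0, 0]], grip=[90, 90, 90, 90])

```text
clock: 5.28
eef_pos: [558.7, 296.8, 61.4]
tcp_rot: [[0.116, 0.993, 0.003], [0.993, -0.116, 0.003], [0.003, 0.002, -1.0]]
contact_force: [-0.0, -1.0, -0.2]
opening: 89.9
```

```bash
python3 plan.py 27 558 296 62 83.2
```

```text
t 5.28 pos [558.7 296.8  61.4] yaw 83.4 open 89.9 F [-0.  -1.  -0.2] n 1
[[-0.9,-0.6,-0.6]]
ang [0.1, -0.2, 0.2]
```

Close, then look at opening.

Emit:
send_rows(dp=[[0, 0, 0], [0, 0, 0], [0, 0, 0], [0, 0, 0], [0, 0, 0], [0, 0, 0], [0, 0, 0], [0, 0, 0], [0, 0, 0], [0, 0, 0]], angular=[[0, 0, 0], [0, 0, 0], [0, 0, 0], [0, 0, 0], [0, 0, 0], [0, 0, 0], [0, 0, 0], [0, 0, 0], [0, 0, 0], [0, 0, 0]], grip=[30, 30, 30, 30, 30, 30, 30, 30, 30, 30], newtons=25)

```text
clock: 6.12
eef_pos: [559.1, 296.4, 61.6]
tcp_rot: [[0.116, 0.993, 0.003], [0.993, -0.116, 0.003], [0.003, 0.003, -1.0]]
contact_force: [-0.2, 0.0, -0.6]
opening: 43.1
```

```bash
python3 plan.py 27 558 296 62 83.2
```

```text
t 6.12 pos [559.1 296.4  61.6] yaw 83.3 open 43.1 F [-0.2  0.  -0.6] n 1
[[-0.5,-1.0,-0.4]]
ang [0.2, -0.2, 0.1]
```

Emit:
send_rows(dp=[[0, 0, -8], [0, 0, -15], [0, 0, -22], [0, 0, -25], [0, 0, -25], [0, 0, -20], [0, 0, -12], [0, 0, -6], [0, 0, 0], [0, 0, 0]], angular=[[0, 0, 0], [0, 0, 0], [0, 0, 0], [0, 0, 0], [0, 0, 0], [0, 0, 0], [0, 0, 0], [0, 0, 0], [0, 0, 0], [0, 0, 0]], grip=[30, 30, 30, 30, 30, 30, 30, 30, 30, 30])

```text
clock: 6.95
eef_pos: [556.8, 295.8, 203.5]
tcp_rot: [[0.115, 0.993, 0.0], [0.993, -0.115, 0.002], [0.003, 0.0, -1.0]]
contact_force: [-0.9, 0.8, -0.7]
opening: 43.3
```

```bash
python3 plan.py 30 592 -314.5 205 102.7
```

```text
t 6.95 pos [556.8 295.8 203.5] yaw 83.4 open 43.3 F [-0.9  0.8 -0.7] n 21
[[-28.7,5.0,-0.1],[-28.8,4.5,-0.1],[-28.8,4.1,-0.1],[-28.9,3.6,-0.1],[-28.9,3.2,-0.1],[-29.0,2.7,-0.1],[-29.0,2.2,-0.1],[-29.1,1.8,-0.1],[-29.1,1.3,-0.1],[-29.1,0.8,-0.1],[-29.1,0.4,-0.1],[-29.1,-0.1,-0.1],[-29.1,-0.6,-0.1],[-29.1,-1.0,-0.1],[-29.1,-1.5,-0.1],[-29.0,-2.0,-0.1],[-29.0,-2.4,-0.1],[-29.0,-2.9,-0.1],[-28.9,-3.4,-0.1],[-28.9,-3.8,-0.1],[-28.8,-4.3,-0.1]]
ang [0.0, -0.0, -0.9]
```

Emit:
send_rows(dp=[[-10, 1.7, 0], [-20, 3.3, 0], [-29, 4.5, 0], [-32, 4.5, 0], [-32, 4, 0], [-32, 3.5, 0], [-32, 3, 0], [-32, 2.5, 0], [-32, 2, 0], [-32, 1.5, 0], [-32, 1, 0], [-32, 0.5, 0]], angular=[[0, 0, -0.5], [0, 0, -0.8], [0, 0, -1], [0, 0, -1], [0, 0, -1], [0, 0, -1], [0, 0, -1], [0, 0, -1], [0, 0, -1], [0, 0, -1], [0, 0, -1], [0, 0, -1]], grip=[30, 30, 30, 30, 30, 30, 30, 30, 30, 30, 30, 30])

```text
clock: 7.95
eef_pos: [574.7, -68.1, 188.1]
tcp_rot: [[-0.109, 0.994, -0.022], [0.994, 0.109, 0.001], [0.003, -0.022, -1.0]]
contact_force: [0.1, 0.5, -0.4]
opening: 43.8
```

```bash
python3 plan.py 30 592 -314.5 205 102.7
```

```text
t 7.95 pos [574.7 -68.1 188.1] yaw 96.3 open 43.8 F [ 0.1  0.5 -0.4] n 9
[[-27.4,-1.1,-1.9],[-27.4,-1.5,-1.9],[-27.4,-1.8,-1.9],[-27.4,-2.1,-1.9],[-27.3,-2.5,-1.9],[-27.3,-2.8,-1.9],[-27.3,-3.1,-1.9],[-27.2,-3.5,-1.9],[-27.2,-3.8,-1.9]]
ang [-0.1, -0.0, -0.7]
```

Emit:
send_rows(dp=[[-32, -1.5, -2], [-32, -2, -2], [-32, -2, -2], [-32, -2.5, -2], [-30, -2.5, -1], [-26, -3, -1], [-18, -2, 0], [-12, -2, 0], [-7, -1, 0], [-3, 0, 0], [0, 0, 0], [0, 0, 0]], angular=[[-0.1, 0, -0.8], [-0.1, 0, -0.8], [-0.1, 0, -0.8], [-0.1, 0, -0.8], [-0.1, 0, -0.8], [-0.1, 0, -0.8], [-0.1, 0, -0.6], [-0.1, 0, -0.4], [0, 0, 0], [0, 0, 0], [0, 0, 0], [0, 0, 0]], grip=[30, 30, 30, 30, 30, 30, 30, 30, 30, 30, 30, 30])

```text
clock: 8.95
eef_pos: [573.9, -322.6, 180.9]
tcp_rot: [[-0.202, 0.979, -0.035], [0.979, 0.202, 0.005], [0.012, -0.033, -0.999]]
contact_force: [-0.3, 0.7, -0.5]
opening: 43.2
```

```bash
python3 plan.py 30 592 -314.5 130 102.7
```

```text
t 8.95 pos [ 573.9 -322.6  180.9] yaw 101.6 open 43.2 F [-0.3  0.7 -0.5] n 2
[[1.8,10.5,25.1],[1.9,10.1,25.3]]
ang [-0.9, -0.4, -0.5]
```

Emit:
send_rows(dp=[[2, 6, 10], [1.5, 6, 14], [1, 4, 14], [0, 2, 8], [0, 0, 4], [0, 0, 0], [0, 0, 0]], angular=[[-0.5, -0.2, -0.3], [-0.5, -0.2, -0.3], [-0.5, -0.2, -0.3], [-0.2, 0, 0], [0, 0, 0], [0, 0, 0], [0, 0, 0]], grip=[30, 30, 30, 30, 30, 30, 30])

```text
clock: 9.53
eef_pos: [591.9, -305.1, 130.1]
tcp_rot: [[-0.228, 0.974, -0.002], [0.974, 0.228, 0.004], [0.004, -0.001, -1.0]]
contact_force: [-0.0, 0.3, -0.5]
opening: 43.2
```

```bash
python3 plan.py 30 592 -314.5 110 102.7
```

```text
t 9.53 pos [ 591.9 -305.1  130.1] yaw 103.2 open 43.2 F [-0.   0.3 -0.5] n 1
[[-9.3,-2.0,20.0]]
ang [-0.0, -0.2, 0.5]
```

Emit:
send_rows(dp=[[-4, -1, 6], [-3, -0.6, 8], [-1.5, 0, 6], [0, 0, 3], [0, 0, 0], [0, 0, 0]], angular=[[0, 0, 0.3], [0, -0.1, 0], [0, 0, 0], [0, 0, 0], [0, 0, 0], [0, 0, 0]], grip=[30, 30, 30, 30, 30, 30])

```text
clock: 10.03
eef_pos: [592.7, -315.8, 106.5]
tcp_rot: [[-0.22, 0.975, 0.001], [0.975, 0.22, 0.0], [0.0, 0.001, -1.0]]
contact_force: [-0.3, -1.0, -0.4]
opening: 43.1
```

```bash
python3 plan.py 30 592 -314.5 62 102.7
```

```text
t 10.03 pos [ 592.7 -315.8  106.5] yaw 102.7 open 43.1 F [-0.3 -1.  -0.4] n 2
[[0.7,-0.2,22.2],[0.7,-0.2,22.2]]
ang [0.0, -0.0, 0.0]
```

Good; well aligned. Plenty of time, so descend gently.

Emit:
send_rows(dp=[[0.5, 0, 6], [0.5, 0, 9], [0, 0, 9], [0, 0, 6], [0, 0, 3], [0, 0, 2], [0, 0, 0], [0, 0, 0]], angular=[[0, 0, 0], [0, 0, 0], [0, 0, 0], [0, 0, 0], [0, 0, 0], [0, 0, 0], [0, 0, 0], [0, 0, 0]], grip=[30, 30, 30, 30, 30, 30, 30, 30])

```text
clock: 10.7
eef_pos: [592.2, -314.3, 67.0]
tcp_rot: [[-0.221, 0.975, -0.0], [0.975, 0.221, 0.001], [0.001, -0.0, -1.0]]
contact_force: [0.3, -0.1, -0.6]
opening: 42.9
```

```bash
python3 plan.py 30 592 -314.5 62 102.7; python3 -c "
from h import *
d=optics.read_camera('side');
cv2.imwrite('pics/s3c.png',cv2.resize(cv2.cvtColor(d['img'][110:240,240:380],cv2.COLOR_RGB2BGR),None,fx=4,fy=4))"
```

```text
t 10.7 pos [ 592.2 -314.3   67. ] yaw 102.7 open 42.9 F [ 0.3 -0.1 -0.6] n 1
[[-0.2,-0.2,5.0]]
ang [-0.0, -0.1, 0.0]
```

View pics/s3c.png

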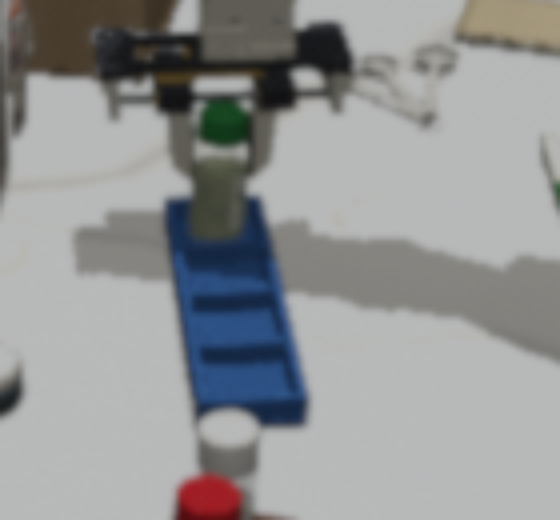

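Emit:
send_rows(dp=[[0, 0, 2], [0, 0, 2], [0, 0, 1], [0, 0, 0], [0, 0, 0]], angular=[[0, 0, 0], [0, 0, 0], [0, 0, 0], [0, 0, 0], [0, 0, 0]], grip=[30, 30, 30, 30, 30])

```text
clock: 11.17
eef_pos: [592.9, -314.6, 62.8]
tcp_rot: [[-0.221, 0.975, 0.002], [0.975, 0.221, 0.0], [-0.0, 0.002, -1.0]]
contact_force: [0.5, -0.3, -0.3]
opening: 42.9
```

Emit:
send_rows(dp=[[0, 0, 1], [0, 0, 0.5], [0, 0, 0], [0, 0, 0]], angular=[[0, 0, 0], [0, 0, 0], [0, 0, 0], [0, 0, 0]], grip=[30, 30, 30, 30])

```text
clock: 11.5
eef_pos: [593.2, -314.7, 61.7]
tcp_rot: [[-0.22, 0.975, 0.002], [0.975, 0.22, -0.0], [-0.001, 0.002, -1.0]]
contact_force: [0.4, -0.4, -0.0]
opening: 43.3
```

Emit:
send_rows(dp=[[0, 0, 0.6], [0, 0, 0], [0, 0, 0], [0, 0, 0], [0, 0, 0], [0, 0, 0], [0, 0, 0], [0, 0, 0], [0, 0, 0]], angular=[[0, 0, 0], [0, 0, 0], [0, 0, 0], [0, 0, 0], [0, 0, 0], [0, 0, 0], [0, 0, 0], [0, 0, 0], [0, 0, 0]], grip=[30, 30, 60, 90, 90, 90, 90, 90, 90])

```text
clock: 12.25
eef_pos: [593.6, -314.8, 61.5]
tcp_rot: [[-0.22, 0.975, 0.003], [0.975, 0.22, -0.001], [-0.001, 0.003, -1.0]]
contact_force: [0.1, 0.3, -0.8]
opening: 85.1
```

Emit:
send_rows(dp=[[0, 0, -8], [0, 0, -15], [0, 0, -22], [0, 0, -28], [0, 0, -28], [0, 0, -22], [0, 0, -12], [0, 0, -6], [0, 0, 0], [0, 0, 0]], angular=[[0, 0, 0], [0, 0, 0], [0, 0, 0], [0, 0, 0], [0, 0, 0], [0, 0, 0], [0, 0, 0], [0, 0, 0], [0, 0, 0], [0, 0, 0]], grip=[90, 90, 90, 90, 90, 90, 90, 90, 90, 90])

```text
clock: 13.08
eef_pos: [592.5, -313.7, 212.4]
tcp_rot: [[-0.222, 0.975, 0.003], [0.975, 0.222, 0.001], [-0.0, 0.003, -1.0]]
contact_force: [-0.3, 0.1, -0.1]
opening: 89.9
```

```bash
python3 plan.py 30 553 231.5 210 83.2
```

```text
t 13.08 pos [ 592.5 -313.7  212.4] yaw 102.8 open 89.9 F [-0.3  0.1 -0.1] n 19
[[28.4,4.3,0.1],[28.5,3.8,0.1],[28.6,3.3,0.1],[28.6,2.8,0.1],[28.7,2.3,0.1],[28.7,1.8,0.1],[28.7,1.2,0.1],[28.8,0.7,0.1],[28.8,0.2,0.1],[28.8,-0.3,0.1],[28.8,-0.8,0.1],[28.7,-1.3,0.1],[28.7,-1.9,0.1],[28.7,-2.4,0.1],[28.6,-2.9,0.1],[28.6,-3.4,0.1],[28.5,-3.9,0.1],[28.4,-4.4,0.1],[28.3,-5.0,0.1]]
ang [0.0, -0.0, 1.0]
```

Emit:
send_rows(dp=[[10, 1.5, 0], [20, 3, -1], [29, 3.5, -1], [32, 3.2, -1], [32, 2.6, -1], [32, 2, -1], [32, 1.4, -1], [32, 0.8, -1], [32, 0.2, -1], [32, -0.4, -1], [32, -1, -1], [32, -1.6, -1]], angular=[[0, 0, 0.5], [0, 0, 1], [0, 0, 1], [0, 0, 1.1], [0, 0, 1.1], [0, 0, 1.1], [0, 0, 1.1], [0, 0, 1.1], [0, 0, 1.1], [0, 0, 1.1], [0, 0, 1.1], [0, 0, 1.1]], grip=[90, 90, 90, 90, 90, 90, 90, 90, 90, 90, 90, 90])

```text
clock: 14.08
eef_pos: [556.1, 45.5, 207.8]
tcp_rot: [[0.02, 1.0, -0.023], [1.0, -0.02, 0.003], [0.003, -0.023, -1.0]]
contact_force: [0.6, 0.6, 0.4]
opening: 90.0
```

```bash
python3 plan.py 30 553 231.5 210 83.2
```

```text
t 14.08 pos [556.1  45.5 207.8] yaw 88.8 open 90.0 F [0.6 0.6 0.4] n 7
[[26.6,-1.0,-0.2],[26.5,-1.4,-0.2],[26.5,-1.7,-0.2],[26.5,-2.1,-0.3],[26.5,-2.5,-0.3],[26.4,-2.9,-0.3],[26.4,-3.2,-0.3]]
ang [-0.2, -0.0, 0.8]
```

Emit:
send_rows(dp=[[32, -1.5, -1], [30, -2, -0.5], [24, -2, 0], [17, -2, 0], [11, -1.5, 0], [6, -1, 0], [3, 0, 0], [0, 0, 0], [0, 0, 0], [0, 0, 0]], angular=[[-0.2, 0, 1], [-0.2, 0, 1], [-0.2, 0, 0.8], [-0.2, 0, 0.6], [-0.1, 0, 0.5], [0, 0, 0], [0, 0, 0], [0, 0, 0], [0, 0, 0], [0, 0, 0]], grip=[90, 90, 90, 90, 90, 90, 90, 90, 90, 90])

```text
clock: 14.92
eef_pos: [538.7, 186.3, 200.7]
tcp_rot: [[0.08, 0.997, -0.024], [0.997, -0.08, 0.003], [0.001, -0.024, -1.0]]
contact_force: [-0.0, -0.7, 0.1]
opening: 89.9
```

```bash
python3 plan.py 30 553 231.5 210 83.2
```

```text
t 14.92 pos [538.7 186.3 200.7] yaw 85.4 open 89.9 F [-0.  -0.7  0.1] n 2
[[23.1,5.2,-4.8],[23.2,4.8,-4.7]]
ang [-0.7, -0.0, 1.1]
```

Emit:
send_rows(dp=[[12, 3, 0], [16, 4, 0], [11, 2.5, 0], [4, 1, 0], [1, 0, 0], [0, 0, 0], [0, 0, 0], [0, 0, 0]], angular=[[-0.4, 0, 0.6], [-0.4, 0, 0.7], [-0.4, 0, 0.5], [0, 0, 0], [0, 0, 0], [0, 0, 0], [0, 0, 0], [0, 0, 0]], grip=[90, 90, 90, 90, 90, 90, 90, 90])

```text
clock: 15.58
eef_pos: [556.4, 219.7, 199.2]
tcp_rot: [[0.125, 0.992, -0.004], [0.992, -0.125, -0.005], [-0.006, -0.003, -1.0]]
contact_force: [-0.6, -0.6, -0.0]
opening: 90.3
```

```bash
python3 plan.py 30 553 231.5 62 83.2
```

```text
t 15.58 pos [556.4 219.7 199.2] yaw 82.8 open 90.3 F [-0.6 -0.6 -0. ] n 5
[[2.4,-0.9,27.4],[2.4,-0.9,27.4],[2.4,-0.9,27.4],[2.3,-0.9,27.4],[2.3,-0.9,27.4]]
ang [-0.0, 0.1, -0.1]
```

Emit:
send_rows(dp=[[4, -1.5, 10], [4, -1, 16], [3, -0.5, 14], [0, 0, 8], [0, 0, 4], [0, 0, 0], [0, 0, 0]], angular=[[0, 0.2, 0], [0, 0.1, 0], [0, 0, 0], [0, 0, 0], [0, 0, 0], [0, 0, 0], [0, 0, 0]], grip=[90, 90, 90, 90, 90, 90, 90])

```text
clock: 16.17
eef_pos: [554.4, 228.5, 143.1]
tcp_rot: [[0.129, 0.992, -0.003], [0.992, -0.129, -0.0], [-0.001, -0.003, -1.0]]
contact_force: [0.1, -0.6, -0.1]
opening: 90.1
```

```bash
python3 plan.py 30 553 231.5 62 83.2
```

```text
t 16.17 pos [554.4 228.5 143.1] yaw 82.6 open 90.1 F [ 0.1 -0.6 -0.1] n 3
[[1.0,-0.5,27.0],[1.0,-0.5,27.0],[1.0,-0.6,27.0]]
ang [-0.1, 0.0, -0.2]
```

Emit:
send_rows(dp=[[1.5, -0.5, 10], [1, -0.5, 18], [0, -0.3, 18], [0, 0, 14], [0, 0, 8], [0, 0, 4], [0, 0, 2], [0, 0, 0], [0, 0, 0]], angular=[[0, 0, -0.3], [0, 0, -0.2], [0, 0, 0], [0, 0, 0], [0, 0, 0], [0, 0, 0], [0, 0, 0], [0, 0, 0], [0, 0, 0]], grip=[90, 90, 90, 90, 90, 90, 90, 90, 90])

```text
clock: 16.92
eef_pos: [556.2, 232.7, 68.1]
tcp_rot: [[0.119, 0.993, 0.004], [0.993, -0.119, 0.003], [0.004, 0.003, -1.0]]
contact_force: [0.9, -0.1, 0.5]
opening: 89.6
```

```bash
python3 plan.py 30 553 231.5 62 83.2
```

```text
t 16.92 pos [556.2 232.7  68.1] yaw 83.2 open 89.6 F [ 0.9 -0.1  0.5] n 1
[[-1.6,-3.1,6.1]]
ang [0.2, -0.2, -0.1]
```

Trim 6 mm, then grip.

Emit:
send_rows(dp=[[-0.7, -1.6, 3], [-0.5, -1, 2], [0, 0, 0.7], [0, 0, 0], [0, 0, 0], [0, 0, 0], [0, 0, 0], [0, 0, 0], [0, 0, 0], [0, 0, 0], [0, 0, 0], [0, 0, 0]], angular=[[0.2, -0.2, 0], [0, 0, 0], [0, 0, 0], [0, 0, 0], [0, 0, 0], [0, 0, 0], [0, 0, 0], [0, 0, 0], [0, 0, 0], [0, 0, 0], [0, 0, 0], [0, 0, 0]], grip=[90, 90, 90, 90, 30, 30, 30, 30, 30, 30, 30, 30])

```text
clock: 17.92
eef_pos: [555.0, 232.6, 64.7]
tcp_rot: [[0.12, 0.993, 0.004], [0.993, -0.12, 0.002], [0.002, 0.004, -1.0]]
contact_force: [0.2, 0.5, 0.4]
opening: 43.1
```

Emit:
send_rows(dp=[[0, 0, -8], [0, 0, -15], [0, 0, -22], [0, 0, -28], [0, 0, -28], [0, 0, -22], [0, 0, -12], [0, 0, -6], [0, 0, 0], [0, 0, 0]], angular=[[0, 0, 0], [0, 0, 0], [0, 0, 0], [0, 0, 0], [0, 0, 0], [0, 0, 0], [0, 0, 0], [0, 0, 0], [0, 0, 0], [0, 0, 0]], grip=[30, 30, 30, 30, 30, 30, 30, 30, 30, 30])

```text
clock: 18.75
eef_pos: [552.1, 231.9, 214.3]
tcp_rot: [[0.118, 0.993, -0.0], [0.993, -0.118, 0.001], [0.001, -0.0, -1.0]]
contact_force: [0.3, -0.4, -1.0]
opening: 42.8
```

```bash
python3 plan.py 30 577 -246 210 102.7
```

```text
t 18.75 pos [552.1 231.9 214.3] yaw 83.2 open 42.8 F [ 0.3 -0.4 -1. ] n 16
[[-29.5,5.1,0.2],[-29.6,4.4,0.2],[-29.7,3.8,0.3],[-29.7,3.2,0.3],[-29.8,2.5,0.3],[-29.8,1.9,0.3],[-29.9,1.3,0.3],[-29.9,0.6,0.3],[-29.9,0.0,0.3],[-29.9,-0.6,0.3],[-29.9,-1.3,0.3],[-29.9,-1.9,0.3],[-29.8,-2.5,0.3],[-29.7,-3.2,0.3],[-29.7,-3.8,0.3],[-29.6,-4.4,0.3]]
ang [-0.0, -0.0, -1.2]
```

Emit:
send_rows(dp=[[-10, 2, 0], [-20, 4, -1], [-29, 5, -1], [-32, 5, -1], [-32, 5, -1], [-32, 4.5, -1], [-32, 4, -1], [-32, 3, -1], [-32, 2.5, -1], [-32, 2, -1], [-32, 1.5, -1], [-32, 1, -1]], angular=[[0, 0, -0.6], [0, 0, -1], [0, 0, -1.3], [0, 0, -1.3], [-0.1, 0, -1.3], [-0.1, 0, -1.3], [-0.1, 0, -1.3], [-0.1, 0, -1.3], [-0.1, 0, -1.3], [-0.1, 0, -1.3], [-0.1, 0, -1.3], [-0.1, 0, -1.3]], grip=[30, 30, 30, 30, 30, 30, 30, 30, 30, 30, 30, 30])

```text
clock: 19.75
eef_pos: [587.7, -120.7, 209.1]
tcp_rot: [[-0.166, 0.986, -0.009], [0.986, 0.166, 0.006], [0.007, -0.008, -1.0]]
contact_force: [0.8, -0.0, -0.8]
opening: 42.9
```

```bash
python3 plan.py 30 577 -246 205 102.7
```

```text
t 19.75 pos [ 587.7 -120.7  209.1] yaw 99.6 open 42.9 F [ 0.8 -0.  -0.8] n 5
[[-24.4,-6.3,0.7],[-24.3,-6.5,0.7],[-24.2,-6.8,0.8],[-24.1,-7.1,0.8],[-24.1,-7.3,0.8]]
ang [-0.1, -0.1, -0.6]
```

Emit:
send_rows(dp=[[-28, -3, 0], [-24, -2, 0], [-18, -1.5, 0], [-12, -1, 0], [-8, 0, 0], [-4, 0, 0], [-1, 0, 0], [0, 0, 0], [0, 0, 0], [0, 0, 0]], angular=[[-0.1, 0, -0.8], [-0.1, 0, -0.6], [-0.1, 0, -0.5], [-0.1, 0, -0.3], [0, 0, 0], [0, 0, 0], [0, 0, 0], [0, 0, 0], [0, 0, 0], [0, 0, 0]], grip=[30, 30, 30, 30, 30, 30, 30, 30, 30, 30])

```text
clock: 20.58
eef_pos: [591.9, -228.3, 196.2]
tcp_rot: [[-0.197, 0.98, -0.019], [0.98, 0.198, 0.01], [0.013, -0.017, -1.0]]
contact_force: [-0.0, 0.3, -1.5]
opening: 43.3
```

```bash
python3 plan.py 30 577 -246 140 102.7
```

```text
t 20.58 pos [ 591.9 -228.3  196.2] yaw 101.4 open 43.3 F [-0.   0.3 -1.5] n 3
[[-5.0,-5.7,18.8],[-4.9,-5.8,18.8],[-4.8,-6.0,18.7]]
ang [-0.3, -0.3, -0.4]
```

Emit:
send_rows(dp=[[-5, -6, 8], [-5, -6, 14], [-3.5, -4, 14], [-1, -1.5, 8], [0, 0, 4], [0, 0, 0], [0, 0, 0], [0, 0, 0]], angular=[[-0.4, -0.3, -0.4], [-0.4, -0.3, -0.5], [-0.2, -0.2, -0.3], [0, 0, 0], [0, 0, 0], [0, 0, 0], [0, 0, 0], [0, 0, 0]], grip=[30, 30, 30, 30, 30, 30, 30, 30])

```text
clock: 21.25
eef_pos: [580.5, -237.9, 149.8]
tcp_rot: [[-0.229, 0.973, 0.006], [0.973, 0.229, 0.001], [-0.001, 0.006, -1.0]]
contact_force: [-0.6, 0.3, -0.6]
opening: 42.7
```

```bash
python3 plan.py 30 577 -246 110 102.7
```

```text
t 21.25 pos [ 580.5 -237.9  149.8] yaw 103.2 open 42.7 F [-0.6  0.3 -0.6] n 2
[[-3.5,-2.8,19.9],[-3.5,-2.7,19.9]]
ang [0.2, 0.0, 0.3]
```

Emit:
send_rows(dp=[[-3, -2.5, 10], [-3, -2, 14], [-1, -1, 10], [0, 0, 5], [0, 0, 0], [0, 0, 0], [0, 0, 0]], angular=[[0.2, 0, 0.3], [0.1, 0, 0.2], [0, 0, 0], [0, 0, 0], [0, 0, 0], [0, 0, 0], [0, 0, 0]], grip=[30, 30, 30, 30, 30, 30, 30])

```text
clock: 21.83
eef_pos: [577.4, -246.4, 106.9]
tcp_rot: [[-0.22, 0.976, 0.001], [0.976, 0.22, -0.0], [-0.0, 0.001, -1.0]]
contact_force: [-1.0, -0.4, -1.2]
opening: 43.2
```

```bash
python3 plan.py 30 577 -246 66 102.7
```

```text
t 21.83 pos [ 577.4 -246.4  106.9] yaw 102.7 open 43.2 F [-1.  -0.4 -1.2] n 2
[[0.2,-0.2,20.4],[0.2,-0.2,20.4]]
ang [0.0, 0.0, -0.0]
```

Emit:
send_rows(dp=[[0, 0, 6], [0, 0, 9], [0, 0, 9], [0, 0, 6], [0, 0, 3], [0, 0, 2], [0, 0, 0], [0, 0, 0], [0, 0, 0]], angular=[[0, 0, 0], [0, 0, 0], [0, 0, 0], [0, 0, 0], [0, 0, 0], [0, 0, 0], [0, 0, 0], [0, 0, 0], [0, 0, 0]], grip=[30, 30, 30, 30, 30, 30, 30, 30, 30])

```text
clock: 22.58
eef_pos: [577.9, -246.1, 68.5]
tcp_rot: [[-0.22, 0.975, 0.002], [0.975, 0.22, -0.0], [-0.001, 0.002, -1.0]]
contact_force: [-0.2, 0.2, -1.4]
opening: 42.9
```

Emit:
send_rows(dp=[[0, 0, 2], [0, 0, 1.5], [0, 0, 0.8], [0, 0, 0], [0, 0, 0]], angular=[[0, 0, 0], [0, 0, 0], [0, 0, 0], [0, 0, 0], [0, 0, 0]], grip=[30, 30, 30, 30, 30])

```text
clock: 23.0
eef_pos: [578.7, -246.3, 64.9]
tcp_rot: [[-0.22, 0.976, 0.004], [0.976, 0.22, -0.001], [-0.002, 0.004, -1.0]]
contact_force: [0.9, 0.4, -0.6]
opening: 43.2
```

```bash
python3 plan.py 30 577 -246 64.7 102.7; python3 -c "
from h import *
d=optics.read_camera('side');
cv2.imwrite('pics/s4c.png',cv2.resize(cv2.cvtColor(d['img'][110:240,240:380],cv2.COLOR_RGB2BGR),None,fx=4,fy=4))"
```

```text
t 23.0 pos [ 578.7 -246.3   64.9] yaw 102.7 open 43.2 F [ 0.9  0.4 -0.6] n 1
[[0.7,-1.6,0.2]]
ang [0.2, 0.1, 0.0]
```

View pics/s4c.png

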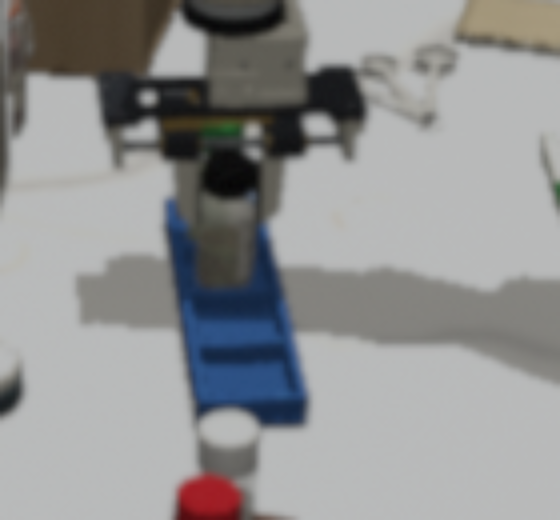

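Black bottle sits upright in the second pocket, green behind it. Release and rise.

Emit:
send_rows(dp=[[0, 0, 0.6], [0, 0, 0], [0, 0, 0], [0, 0, 0], [0, 0, 0], [0, 0, 0], [0, 0, 0], [0, 0, 0], [0, 0, 0]], angular=[[0, 0, 0], [0, 0, 0], [0, 0, 0], [0, 0, 0], [0, 0, 0], [0, 0, 0], [0, 0, 0], [0, 0, 0], [0, 0, 0]], grip=[30, 30, 60, 90, 90, 90, 90, 90, 90])

```text
clock: 23.8
eef_pos: [579.4, -246.4, 65.0]
tcp_rot: [[-0.22, 0.976, 0.006], [0.976, 0.22, -0.001], [-0.003, 0.005, -1.0]]
contact_force: [-0.0, 1.1, -0.9]
opening: 85.3
```

Emit:
send_rows(dp=[[0, 0, -8], [0, 0, -15], [0, 0, -22], [0, 0, -28], [0, 0, -28], [0, 0, -22], [0, 0, -12], [0, 0, -6], [0, 0, 0], [0, 0, 0]], angular=[[0, 0, 0], [0, 0, 0], [0, 0, 0], [0, 0, 0], [0, 0, 0], [0, 0, 0], [0, 0, 0], [0, 0, 0], [0, 0, 0], [0, 0, 0]], grip=[90, 90, 90, 90, 90, 90, 90, 90, 90, 90])

```text
clock: 24.63
eef_pos: [577.7, -245.1, 216.0]
tcp_rot: [[-0.221, 0.975, 0.005], [0.975, 0.221, -0.0], [-0.001, 0.005, -1.0]]
contact_force: [-0.7, -0.0, -1.5]
opening: 90.1
```

```bash
python3 plan.py 30 541 154 210 83.2
```

```text
t 24.63 pos [ 577.7 -245.1  216. ] yaw 102.8 open 90.1 F [-0.7 -0.  -1.5] n 14
[[28.4,3.8,0.4],[28.5,3.1,0.4],[28.5,2.4,0.4],[28.6,1.7,0.4],[28.6,1.0,0.4],[28.6,0.3,0.4],[28.6,-0.4,0.4],[28.6,-1.1,0.4],[28.6,-1.8,0.4],[28.5,-2.5,0.4],[28.4,-3.2,0.4],[28.4,-3.9,0.4],[28.3,-4.6,0.4],[28.1,-5.3,0.4]]
ang [0.0, 0.0, 1.4]
```

Emit:
send_rows(dp=[[10, 1.5, 0], [20, 3, -1], [29, 3.5, -1], [32, 3.5, -1], [32, 3, -1], [32, 2.5, -1], [32, 2, -1], [30, 1.4, -1], [30, 0.8, -1], [30, 0.2, -1], [28, -0.5, -1], [24, -1, -0.5]], angular=[[0, 0, 0.7], [0, 0, 1.3], [0, 0, 1.4], [-0.1, 0, 1.5], [-0.1, 0, 1.5], [-0.1, 0, 1.5], [-0.1, 0, 1.5], [-0.1, 0, 1.5], [-0.1, 0, 1.5], [-0.1, 0, 1.5], [-0.1, 0, 1.5], [-0.1, 0, 1.5]], grip=[90, 90, 90, 90, 90, 90, 90, 90, 90, 90, 90, 90])

```text
clock: 25.63
eef_pos: [562.7, 88.2, 210.2]
tcp_rot: [[0.099, 0.995, -0.003], [0.995, -0.099, -0.001], [-0.001, -0.003, -1.0]]
contact_force: [0.2, 0.9, -0.2]
opening: 90.0
```

```bash
python3 plan.py 30 541 154 210 83.2
```

```text
t 25.63 pos [562.7  88.2 210.2] yaw 84.3 open 90.0 F [ 0.2  0.9 -0.2] n 3
[[21.1,-9.4,0.1],[21.1,-9.5,0.1],[21.0,-9.6,0.1]]
ang [-0.1, 0.0, 0.4]
```

Emit:
send_rows(dp=[[18, -7, 0], [15, -7, 0], [11, -5, 0], [6, -3, 0], [3, -1, 0], [0, 0, 0], [0, 0, 0], [0, 0, 0], [0, 0, 0]], angular=[[-0.1, 0, 0.4], [-0.1, 0, 0.3], [0, 0, 0.1], [0, 0, 0], [0, 0, 0], [0, 0, 0], [0, 0, 0], [0, 0, 0], [0, 0, 0]], grip=[90, 90, 90, 90, 90, 90, 90, 90, 90])

```text
clock: 26.38
eef_pos: [540.1, 150.1, 202.6]
tcp_rot: [[0.107, 0.994, -0.011], [0.994, -0.108, -0.002], [-0.003, -0.011, -1.0]]
contact_force: [0.5, -0.0, -0.3]
opening: 90.0
```

```bash
python3 plan.py 30 541 154 140 83.2
```

```text
t 26.38 pos [540.1 150.1 202.6] yaw 83.8 open 90.0 F [ 0.5 -0.  -0.3] n 3
[[1.4,0.4,20.9],[1.4,0.3,20.9],[1.4,0.2,20.9]]
ang [-0.2, 0.1, 0.2]
```

Emit:
send_rows(dp=[[1.5, 0.5, 10], [1.5, 0.5, 16], [0.5, 0, 14], [0, 0, 8], [0, 0, 4], [0, 0, 0], [0, 0, 0]], angular=[[-0.3, 0.1, 0.2], [-0.2, 0.1, 0.2], [-0.1, 0, 0.1], [0, 0, 0], [0, 0, 0], [0, 0, 0], [0, 0, 0]], grip=[90, 90, 90, 90, 90, 90, 90])

```text
clock: 26.97
eef_pos: [544.5, 147.9, 149.5]
tcp_rot: [[0.125, 0.992, 0.003], [0.992, -0.125, -0.001], [-0.001, 0.003, -1.0]]
contact_force: [-0.0, 0.6, -0.5]
opening: 89.8
```

```bash
python3 plan.py 30 541 154 62 83.2
```

```text
t 26.97 pos [544.5 147.9 149.5] yaw 82.8 open 89.8 F [-0.   0.6 -0.5] n 3
[[1.9,-1.5,29.2],[1.9,-1.5,29.2],[1.9,-1.4,29.2]]
ang [0.1, 0.0, -0.1]
```

Emit:
send_rows(dp=[[2.5, -1.5, 10], [2, -1, 18], [1, -0.8, 20], [0, 0, 16], [0, 0, 10], [0, 0, 4], [0, 0, 2], [0, 0, 0], [0, 0, 0]], angular=[[0, 0, -0.2], [0, 0, -0.1], [0, 0, 0], [0, 0, 0], [0, 0, 0], [0, 0, 0], [0, 0, 0], [0, 0, 0], [0, 0, 0]], grip=[90, 90, 90, 90, 90, 90, 90, 90, 90])

```text
clock: 27.72
eef_pos: [545.6, 156.2, 68.9]
tcp_rot: [[0.12, 0.993, 0.011], [0.993, -0.12, 0.002], [0.004, 0.011, -1.0]]
contact_force: [0.4, 0.2, 0.3]
opening: 89.8
```

```bash
python3 plan.py 30 541 154 62 83.2
```

```text
t 27.72 pos [545.6 156.2  68.9] yaw 83.1 open 89.8 F [0.4 0.2 0.3] n 1
[[-2.8,-4.3,6.9]]
ang [0.6, -0.2, -0.1]
```

Emit:
send_rows(dp=[[-1.2, -2.2, 3], [-0.8, -1.5, 2], [0, 0, 1], [0, 0, 0], [0, 0, 0], [0, 0, 0], [0, 0, 0], [0, 0, 0], [0, 0, 0], [0, 0, 0], [0, 0, 0], [0, 0, 0]], angular=[[0.4, -0.2, 0], [0.2, 0, 0], [0, 0, 0], [0, 0, 0], [0, 0, 0], [0, 0, 0], [0, 0, 0], [0, 0, 0], [0, 0, 0], [0, 0, 0], [0, 0, 0], [0, 0, 0]], grip=[90, 90, 90, 90, 30, 30, 30, 30, 30, 30, 30, 30])

```text
clock: 28.72
eef_pos: [543.3, 155.0, 65.2]
tcp_rot: [[0.12, 0.993, 0.004], [0.993, -0.12, 0.001], [0.001, 0.004, -1.0]]
contact_force: [-1.3, 0.0, -0.0]
opening: 42.7
```

Emit:
send_rows(dp=[[0, 0, -8], [0, 0, -15], [0, 0, -22], [0, 0, -28], [0, 0, -28], [0, 0, -22], [0, 0, -12], [0, 0, -6], [0, 0, 0], [0, 0, 0]], angular=[[0, 0, 0], [0, 0, 0], [0, 0, 0], [0, 0, 0], [0, 0, 0], [0, 0, 0], [0, 0, 0], [0, 0, 0], [0, 0, 0], [0, 0, 0]], grip=[30, 30, 30, 30, 30, 30, 30, 30, 30, 30])

```text
clock: 29.55
eef_pos: [540.2, 154.9, 215.1]
tcp_rot: [[0.118, 0.993, -0.0], [0.993, -0.118, 0.001], [0.001, -0.0, -1.0]]
contact_force: [-0.3, 0.3, -0.8]
opening: 43.1
```

```bash
python3 plan.py 30 561 -178 210 102.7
```

```text
t 29.55 pos [540.2 154.9 215.1] yaw 83.2 open 43.1 F [-0.3  0.3 -0.8] n 12
[[-27.3,5.0,0.4],[-27.5,4.2,0.4],[-27.6,3.4,0.4],[-27.7,2.7,0.4],[-27.7,1.9,0.4],[-27.8,1.1,0.4],[-27.8,0.3,0.4],[-27.8,-0.5,0.4],[-27.8,-1.3,0.4],[-27.7,-2.1,0.4],[-27.6,-2.8,0.4],[-27.6,-3.6,0.4]]
ang [-0.0, -0.0, -1.6]
```

Emit:
send_rows(dp=[[-10, 1.8, 0], [-20, 3.5, -1], [-28, 4.5, -1], [-30, 4.5, -1], [-30, 4, -1], [-30, 3.5, -1], [-30, 2.8, -1], [-28, 1.8, -1], [-24, 1, -1], [-20, 0, -0.5], [-15, -0.5, 0], [-10, -0.5, 0]], angular=[[0, 0, -0.8], [0, 0, -1.4], [0, 0, -1.8], [-0.1, 0, -1.9], [-0.1, 0, -1.9], [-0.1, 0, -1.9], [-0.1, 0, -1.9], [-0.1, 0, -1.8], [-0.1, 0, -1.5], [-0.1, 0, -1.3], [-0.1, 0, -1], [0, 0, -0.6]], grip=[30, 30, 30, 30, 30, 30, 30, 30, 30, 30, 30, 30])

```text
clock: 30.55
eef_pos: [568.4, -129.0, 207.4]
tcp_rot: [[-0.216, 0.976, -0.01], [0.976, 0.216, 0.005], [0.007, -0.008, -1.0]]
contact_force: [0.3, 0.8, -0.0]
opening: 43.3
```

```bash
python3 plan.py 30 561 -178 200 102.7
```

```text
t 30.55 pos [ 568.4 -129.   207.4] yaw 102.5 open 43.3 F [ 0.3  0.8 -0. ] n 2
[[-23.2,-8.9,3.6],[-23.1,-8.9,3.6]]
ang [-0.2, -0.2, -0.1]
```

Emit:
send_rows(dp=[[-14, -5, 0], [-13, -5, 2], [-10, -4, 4], [-6, -2, 8], [-2, 0, 8], [0, 0, 4], [0, 0, 0], [0, 0, 0], [0, 0, 0]], angular=[[-0.2, -0.2, 0], [-0.2, -0.2, 0], [-0.1, 0, 0], [0, 0, 0], [0, 0, 0], [0, 0, 0], [0, 0, 0], [0, 0, 0], [0, 0, 0]], grip=[30, 30, 30, 30, 30, 30, 30, 30, 30])

```text
clock: 31.3
eef_pos: [558.0, -180.1, 170.8]
tcp_rot: [[-0.215, 0.977, -0.011], [0.977, 0.215, 0.004], [0.006, -0.01, -1.0]]
contact_force: [-0.1, 0.0, -0.2]
opening: 42.8
```

```bash
python3 plan.py 30 561 -178 140 102.7
```

```text
t 31.3 pos [ 558.  -180.1  170.8] yaw 102.4 open 42.8 F [-0.1  0.  -0.2] n 2
[[0.6,1.8,15.4],[0.7,1.8,15.4]]
ang [-0.3, -0.2, -0.2]
```

Emit:
send_rows(dp=[[0.7, 2, 10], [0.5, 1, 14], [0, 0.5, 14], [0, 0, 8], [0, 0, 4], [0, 0, 0], [0, 0, 0], [0, 0, 0]], angular=[[-0.3, -0.2, -0.2], [-0.2, -0.1, -0.1], [0, 0, 0], [0, 0, 0], [0, 0, 0], [0, 0, 0], [0, 0, 0], [0, 0, 0]], grip=[30, 30, 30, 30, 30, 30, 30, 30])

```text
clock: 31.97
eef_pos: [565.0, -173.2, 123.1]
tcp_rot: [[-0.226, 0.974, 0.006], [0.974, 0.226, 0.001], [-0.001, 0.006, -1.0]]
contact_force: [1.2, -0.1, -1.3]
opening: 43.2
```

```bash
python3 plan.py 30 561 -178 110 102.7
```

```text
t 31.97 pos [ 565.  -173.2  123.1] yaw 103.1 open 43.2 F [ 1.2 -0.1 -1.3] n 1
[[-3.7,-5.0,13.1]]
ang [0.4, 0.0, 0.4]
```

Emit:
send_rows(dp=[[-2, -2.5, 4], [-1.5, -1.8, 5], [-0.5, -0.5, 3], [0, 0, 0], [0, 0, 0], [0, 0, 0]], angular=[[0.2, 0, 0.3], [0.1, 0, 0.1], [0, 0, 0], [0, 0, 0], [0, 0, 0], [0, 0, 0]], grip=[30, 30, 30, 30, 30, 30])

```text
clock: 32.47
eef_pos: [561.8, -179.5, 111.6]
tcp_rot: [[-0.218, 0.976, 0.003], [0.976, 0.218, -0.002], [-0.002, 0.003, -1.0]]
contact_force: [-0.0, -0.1, -1.2]
opening: 43.1
```

```bash
python3 plan.py 30 561 -178 66 102.7
```

```text
t 32.47 pos [ 561.8 -179.5  111.6] yaw 102.6 open 43.1 F [-0.  -0.1 -1.2] n 2
[[0.9,-0.3,22.8],[0.9,-0.2,22.8]]
ang [0.1, 0.1, -0.1]
```

Emit:
send_rows(dp=[[0.5, -0.2, 6], [0.5, 0, 10], [0, 0, 11], [0, 0, 7], [0, 0, 4], [0, 0, 2], [0, 0, 0], [0, 0, 0], [0, 0, 0]], angular=[[0.1, 0, 0], [0, 0, 0], [0, 0, 0], [0, 0, 0], [0, 0, 0], [0, 0, 0], [0, 0, 0], [0, 0, 0], [0, 0, 0]], grip=[30, 30, 30, 30, 30, 30, 30, 30, 30])

```text
clock: 33.22
eef_pos: [560.8, -178.0, 66.0]
tcp_rot: [[-0.218, 0.976, -0.0], [0.976, 0.218, -0.001], [-0.001, -0.001, -1.0]]
contact_force: [0.0, 0.2, -0.1]
opening: 42.8
```

Emit:
send_rows(dp=[[0, 0, 0.8], [0, 0, 0.5], [0, 0, 0], [0, 0, 0]], angular=[[0, 0, 0], [0, 0, 0], [0, 0, 0], [0, 0, 0]], grip=[30, 30, 30, 30])

```text
clock: 33.55
eef_pos: [561.6, -178.2, 65.8]
tcp_rot: [[-0.218, 0.976, 0.002], [0.976, 0.218, -0.002], [-0.002, 0.001, -1.0]]
contact_force: [0.5, 1.0, -0.9]
opening: 43.1
```

```bash
python3 plan.py 30 561 -178 65 102.7; python3 -c "
from h import *
d=optics.read_camera('side');
cv2.imwrite('pics/s5c.png',cv2.resize(cv2.cvtColor(d['img'][110:240,240:380],cv2.COLOR_RGB2BGR),None,fx=4,fy=4))"
```

```text
t 33.55 pos [ 561.6 -178.2   65.8] yaw 102.6 open 43.1 F [ 0.5  1.  -0.9] n 1
[[0.3,-0.6,0.8]]
ang [0.1, 0.1, -0.1]
```

View pics/s5c.png

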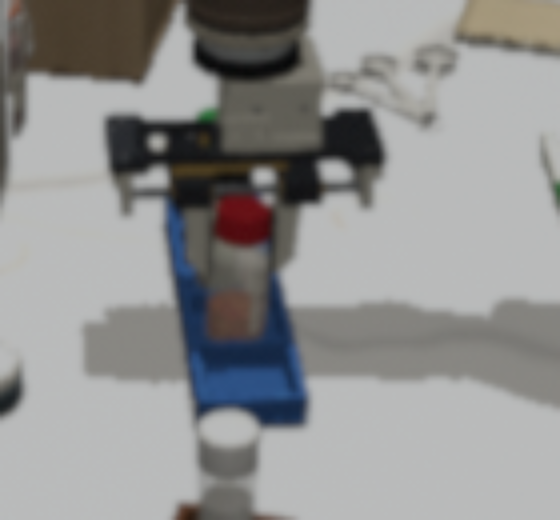

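Red is in the third pocket. Nudge down, release, rise.

Emit:
send_rows(dp=[[0, 0, 1], [0, 0, 0.6], [0, 0, 0.4], [0, 0, 0], [0, 0, 0], [0, 0, 0], [0, 0, 0], [0, 0, 0], [0, 0, 0], [0, 0, 0], [0, 0, 0]], angular=[[0, 0, 0], [0, 0, 0], [0, 0, 0], [0, 0, 0], [0, 0, 0], [0, 0, 0], [0, 0, 0], [0, 0, 0], [0, 0, 0], [0, 0, 0], [0, 0, 0]], grip=[30, 30, 30, 30, 60, 90, 90, 90, 90, 90, 90])

```text
clock: 34.52
eef_pos: [562.4, -178.4, 65.3]
tcp_rot: [[-0.218, 0.976, 0.004], [0.976, 0.218, -0.003], [-0.003, 0.003, -1.0]]
contact_force: [0.1, -0.3, 1.1]
opening: 85.3
```

Emit:
send_rows(dp=[[0, 0, -8], [0, 0, -15], [0, 0, -22], [0, 0, -28], [0, 0, -28], [0, 0, -22], [0, 0, -12], [0, 0, -6], [0, 0, 0], [0, 0, 0]], angular=[[0, 0, 0], [0, 0, 0], [0, 0, 0], [0, 0, 0], [0, 0, 0], [0, 0, 0], [0, 0, 0], [0, 0, 0], [0, 0, 0], [0, 0, 0]], grip=[90, 90, 90, 90, 90, 90, 90, 90, 90, 90])

```text
clock: 35.35
eef_pos: [561.0, -176.8, 216.3]
tcp_rot: [[-0.22, 0.976, 0.003], [0.976, 0.22, -0.001], [-0.002, 0.002, -1.0]]
contact_force: [0.3, 0.2, -0.4]
opening: 89.8
```

```bash
python3 plan.py 30 536.5 87 210 83.2;python3 -c "
from h import *
d=optics.read_camera('top')
cv2.imwrite('pics/t6c.png',cv2.resize(cv2.cvtColor(d['img'][170:280,130:430],cv2.COLOR_RGB2BGR),None,fx=2.6,fy=2.6))"
```

```text
t 35.35 pos [ 561.  -176.8  216.3] yaw 102.7 open 89.8 F [ 0.3  0.2 -0.4] n 9
[[29.2,3.8,0.6],[29.3,2.7,0.7],[29.4,1.6,0.7],[29.4,0.5,0.7],[29.4,-0.7,0.7],[29.4,-1.8,0.7],[29.3,-2.9,0.7],[29.2,-4.0,0.7],[29.0,-5.1,0.7]]
ang [0.0, 0.0, 2.2]
```

View pics/t6c.png

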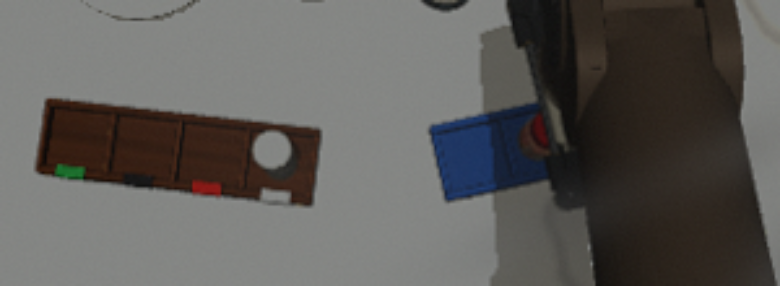

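Emit:
send_rows(dp=[[10, 1.5, 0], [20, 3, -1], [28, 3, -1], [30, 2.5, -1], [30, 1.5, -1], [28, 0, -1], [24, -1, -0.5], [18, -1.5, 0], [13, -2, 0], [8, -1, 0], [4, 0, 0], [0, 0, 0]], angular=[[0, 0, 1], [0, 0, 2], [0, 0, 2.2], [-0.1, 0, 2.4], [-0.1, 0, 2.4], [-0.1, 0, 2.2], [-0.1, 0, 2], [-0.1, 0, 1.5], [0, 0, 1], [0, 0, 0.5], [0, 0, 0.2], [0, 0, 0]], grip=[90, 90, 90, 90, 90, 90, 90, 90, 90, 90, 90, 90])

```text
clock: 36.4
eef_pos: [542.1, 43.8, 205.5]
tcp_rot: [[0.1, 0.995, -0.014], [0.995, -0.1, 0.001], [-0.001, -0.014, -1.0]]
contact_force: [0.2, 0.8, -0.2]
opening: 90.1
```

```bash
python3 plan.py 30 536.5 87 200 83.2
```

```text
t 36.4 pos [542.1  43.8 205.5] yaw 84.3 open 90.1 F [ 0.2  0.8 -0.2] n 2
[[21.2,-4.9,2.8],[21.2,-5.1,2.8]]
ang [-0.4, 0.0, 0.5]
```

Emit:
send_rows(dp=[[12, -2.5, 0], [14, -3, 0], [10, -2, 4], [5, -1, 10], [2, 0, 12], [0, 0, 8], [0, 0, 3], [0, 0, 0], [0, 0, 0], [0, 0, 0]], angular=[[-0.3, 0, 0.5], [-0.3, 0, 0.4], [-0.1, 0, 0.1], [0, 0, 0], [0, 0, 0], [0, 0, 0], [0, 0, 0], [0, 0, 0], [0, 0, 0], [0, 0, 0]], grip=[90, 90, 90, 90, 90, 90, 90, 90, 90, 90])

```text
clock: 37.23
eef_pos: [537.2, 79.4, 160.1]
tcp_rot: [[0.125, 0.992, -0.01], [0.992, -0.125, -0.005], [-0.007, -0.01, -1.0]]
contact_force: [0.8, -0.3, 0.7]
opening: 90.1
```

```bash
python3 plan.py 30 536.5 87 140 83.2
```

```text
t 37.23 pos [537.2  79.4 160.1] yaw 82.8 open 90.1 F [ 0.8 -0.3  0.7] n 1
[[7.6,-1.5,20.1]]
ang [-0.5, 0.4, -0.4]
```

Emit:
send_rows(dp=[[3, -0.6, 6], [2.5, -0.5, 8], [1, 0, 4], [0, 0, 0], [0, 0, 0], [0, 0, 0]], angular=[[-0.3, 0.3, -0.3], [-0.2, 0.1, -0.1], [0, 0, 0], [0, 0, 0], [0, 0, 0], [0, 0, 0]], grip=[90, 90, 90, 90, 90, 90])

```text
clock: 37.73
eef_pos: [537.5, 86.2, 141.1]
tcp_rot: [[0.118, 0.993, 0.002], [0.993, -0.118, 0.001], [0.002, 0.002, -1.0]]
contact_force: [0.5, -0.3, 0.3]
opening: 89.9
```

```bash
python3 plan.py 30 536.5 87 62 83.2
```

```text
t 37.73 pos [537.5  86.2 141.1] yaw 83.2 open 89.9 F [ 0.5 -0.3  0.3] n 3
[[0.2,-0.4,26.4],[0.2,-0.4,26.4],[0.2,-0.4,26.4]]
ang [0.0, -0.0, 0.0]
```

Emit:
send_rows(dp=[[0.2, -0.4, 10], [0.2, -0.4, 18], [0, 0, 18], [0, 0, 14], [0, 0, 8], [0, 0, 4], [0, 0, 2], [0, 0, 0], [0, 0, 0]], angular=[[0, 0, 0], [0, 0, 0], [0, 0, 0], [0, 0, 0], [0, 0, 0], [0, 0, 0], [0, 0, 0], [0, 0, 0], [0, 0, 0]], grip=[90, 90, 90, 90, 90, 90, 90, 90, 90])

```text
clock: 38.48
eef_pos: [538.3, 87.5, 63.3]
tcp_rot: [[0.118, 0.993, 0.006], [0.993, -0.118, 0.002], [0.003, 0.005, -1.0]]
contact_force: [0.6, -0.2, -0.5]
opening: 89.8
```

```bash
python3 plan.py 30 536.5 87 62 83.2
```

```text
t 38.48 pos [538.3  87.5  63.3] yaw 83.2 open 89.8 F [ 0.6 -0.2 -0.5] n 1
[[-0.7,-1.7,1.3]]
ang [0.3, -0.2, 0.0]
```

Emit:
send_rows(dp=[[0, -1, 0], [0, 0, 0], [0, 0, 0], [0, 0, 0], [0, 0, 0], [0, 0, 0], [0, 0, 0], [0, 0, 0], [0, 0, 0], [0, 0, 0], [0, 0, 0], [0, 0, 0]], angular=[[0.2, 0, 0], [0, 0, 0], [0, 0, 0], [0, 0, 0], [0, 0, 0], [0, 0, 0], [0, 0, 0], [0, 0, 0], [0, 0, 0], [0, 0, 0], [0, 0, 0], [0, 0, 0]], grip=[90, 90, 30, 30, 30, 30, 30, 30, 30, 30, 30, 30])

```text
clock: 39.48
eef_pos: [539.2, 88.0, 66.1]
tcp_rot: [[0.119, 0.993, 0.007], [0.993, -0.119, 0.003], [0.004, 0.006, -1.0]]
contact_force: [-0.2, 0.4, 0.5]
opening: 37.1
```

Emit:
send_rows(dp=[[0, 0, -8], [0, 0, -12], [0, 0, -18], [0, 0, -22], [0, 0, -22], [0, 0, -18], [0, 0, -12], [0, 0, -6], [0, 0, 0], [0, 0, 0]], angular=[[0, 0, 0], [0, 0, 0], [0, 0, 0], [0, 0, 0], [0, 0, 0], [0, 0, 0], [0, 0, 0], [0, 0, 0], [0, 0, 0], [0, 0, 0]], grip=[30, 30, 30, 30, 30, 30, 30, 30, 30, 30])

```text
clock: 40.32
eef_pos: [536.9, 88.4, 196.5]
tcp_rot: [[0.116, 0.993, 0.007], [0.993, -0.116, 0.004], [0.005, 0.006, -1.0]]
contact_force: [-0.9, -0.6, -0.7]
opening: 37.2
```

```bash
python3 plan.py 30 545.5 -109.6 190 102.7; python3 -c "
from h import *
d=optics.read_camera('side');
cv2.imwrite('pics/s7c.png',cv2.resize(cv2.cvtColor(d['img'][110:300,200:400],cv2.COLOR_RGB2BGR),None,fx=3,fy=3))"
```

```text
t 40.32 pos [536.9  88.4 196.5] yaw 83.3 open 37.2 F [-0.9 -0.6 -0.7] n 7
[[-28.0,4.5,0.8],[-28.1,3.1,0.8],[-28.3,1.8,0.8],[-28.3,0.4,0.9],[-28.3,-0.9,0.9],[-28.2,-2.3,0.9],[-28.1,-3.7,0.9]]
ang [0.1, -0.0, -2.8]
```

View pics/s7c.png

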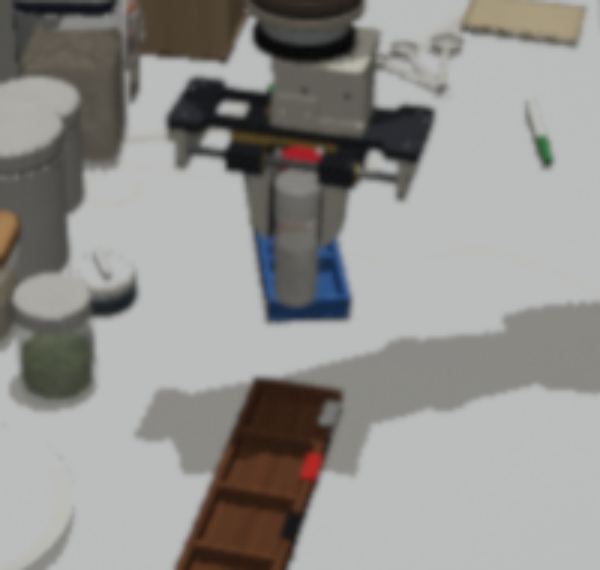

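Emit:
send_rows(dp=[[-10, 1.8, 0], [-18, 3, -1], [-25, 3.5, -1], [-27, 3, -1], [-25, 1, -1], [-20, -0.5, -1], [-15, -1, -0.5], [-10, -1, 0], [-6, 0, 0], [-3, 0, 0], [0, 0, 0], [0, 0, 0]], angular=[[0, 0, -1], [0, 0, -2], [0, 0, -2.8], [0, 0, -2.8], [-0.1, 0, -2.6], [-0.1, 0, -2.2], [-0.1, 0, -1.6], [-0.1, 0, -1], [0, 0, -0.6], [0, 0, 0], [0, 0, 0], [0, 0, 0]], grip=[30, 30, 30, 30, 30, 30, 30, 30, 30, 30, 30, 30])

```text
clock: 41.37
eef_pos: [543.6, -76.3, 189.7]
tcp_rot: [[-0.191, 0.982, -0.005], [0.982, 0.191, 0.009], [0.01, -0.004, -1.0]]
contact_force: [-0.4, 0.4, -1.2]
opening: 37.0
```

```bash
python3 plan.py 30 545.5 -109.6 160 102.7
```

```text
t 41.37 pos [543.6 -76.3 189.7] yaw 101.0 open 37.0 F [-0.4  0.4 -1.2] n 2
[[-16.7,-2.2,14.7],[-16.6,-2.5,14.8]]
ang [-0.1, -0.3, -0.8]
```

Emit:
send_rows(dp=[[-9, -1.5, 2], [-10, -1.5, 5], [-7, -1, 7], [-4, 0, 7], [-1, 0, 4], [0, 0, 0], [0, 0, 0], [0, 0, 0]], angular=[[-0.1, -0.2, -0.7], [-0.1, -0.2, -0.6], [0, 0, -0.2], [0, 0, 0], [0, 0, 0], [0, 0, 0], [0, 0, 0], [0, 0, 0]], grip=[30, 30, 30, 30, 30, 30, 30, 30])

```text
clock: 42.03
eef_pos: [545.8, -107.5, 160.8]
tcp_rot: [[-0.223, 0.975, -0.002], [0.975, 0.223, 0.003], [0.003, -0.001, -1.0]]
contact_force: [0.0, -0.0, -1.1]
opening: 37.0
```

```bash
python3 plan.py 30 545.5 -109.6 120 102.7
```

```text
t 42.03 pos [ 545.8 -107.5  160.8] yaw 102.9 open 37.0 F [ 0.  -0.  -1.1] n 2
[[-1.0,-0.4,20.4],[-1.0,-0.4,20.4]]
ang [-0.0, -0.1, 0.1]
```

Emit:
send_rows(dp=[[-0.8, -0.3, 8], [-0.8, 0, 12], [0, 0, 10], [0, 0, 6], [0, 0, 2], [0, 0, 0], [0, 0, 0], [0, 0, 0]], angular=[[0, 0, 0], [0, 0, 0], [0, 0, 0], [0, 0, 0], [0, 0, 0], [0, 0, 0], [0, 0, 0], [0, 0, 0]], grip=[30, 30, 30, 30, 30, 30, 30, 30])

```text
clock: 42.7
eef_pos: [545.7, -107.7, 118.3]
tcp_rot: [[-0.225, 0.974, -0.002], [0.974, 0.225, 0.004], [0.004, -0.001, -1.0]]
contact_force: [0.9, 0.2, -1.4]
opening: 37.4
```

```bash
python3 plan.py 30 545.5 -109.6 67 102.7
```

```text
t 42.7 pos [ 545.7 -107.7  118.3] yaw 103.0 open 37.4 F [ 0.9  0.2 -1.4] n 2
[[-1.0,-0.3,25.6],[-1.0,-0.3,25.6]]
ang [-0.0, -0.1, 0.1]
```

Emit:
send_rows(dp=[[-1, -0.2, 7], [-0.8, 0, 11], [0, 0, 12], [0, 0, 8], [0, 0, 4], [0, 0, 2], [0, 0, 0], [0, 0, 0], [0, 0, 0]], angular=[[0, -0.1, 0.2], [0, 0, 0], [0, 0, 0], [0, 0, 0], [0, 0, 0], [0, 0, 0], [0, 0, 0], [0, 0, 0], [0, 0, 0]], grip=[30, 30, 30, 30, 30, 30, 30, 30, 30])

```text
clock: 43.45
eef_pos: [546.0, -109.5, 69.4]
tcp_rot: [[-0.221, 0.975, -0.002], [0.975, 0.221, 0.002], [0.003, -0.001, -1.0]]
contact_force: [0.5, -0.5, -0.9]
opening: 37.3
```

```bash
python3 plan.py 30 545.5 -109.6 66 102.7; python3 -c "
from h import *
d=optics.read_camera('side');
cv2.imwrite('pics/s8c.png',cv2.resize(cv2.cvtColor(d['img'][110:240,240:380],cv2.COLOR_RGB2BGR),None,fx=4,fy=4))"
```

```text
t 43.45 pos [ 546.  -109.5   69.4] yaw 102.7 open 37.3 F [ 0.5 -0.5 -0.9] n 1
[[0.0,-0.5,3.4]]
ang [-0.1, -0.1, 0.0]
```

View pics/s8c.png

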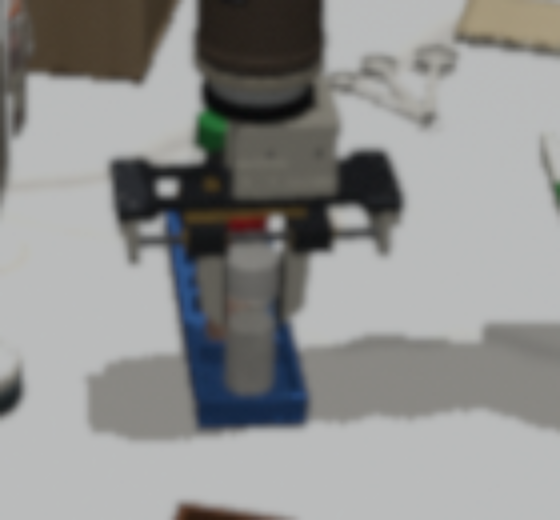

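Emit:
send_rows(dp=[[0, 0, 1.5], [0, 0, 1.2], [0, 0, 0.6], [0, 0, 0], [0, 0, 0]], angular=[[0, 0, 0], [0, 0, 0], [0, 0, 0], [0, 0, 0], [0, 0, 0]], grip=[30, 30, 30, 30, 30])

```text
clock: 43.92
eef_pos: [547.0, -109.7, 67.2]
tcp_rot: [[-0.22, 0.975, 0.001], [0.975, 0.22, 0.002], [0.001, 0.001, -1.0]]
contact_force: [0.5, 0.1, -0.7]
opening: 37.0
```

Emit:
send_rows(dp=[[0, 0, 1.2], [0, 0, 0.8], [0, 0, 0.5], [0, 0, 0], [0, 0, 0]], angular=[[0, 0, 0], [0, 0, 0], [0, 0, 0], [0, 0, 0], [0, 0, 0]], grip=[30, 30, 30, 30, 30])

```text
clock: 44.33
eef_pos: [547.5, -109.9, 66.2]
tcp_rot: [[-0.22, 0.975, 0.002], [0.975, 0.22, 0.0], [-0.0, 0.002, -1.0]]
contact_force: [0.4, 0.3, -1.6]
opening: 36.8
```

Emit:
send_rows(dp=[[0, 0, 1.2], [0, 0, 0.8], [0, 0, 0.6], [0, 0, 0.4], [0, 0, 0]], angular=[[0, 0, 0], [0, 0, 0], [0, 0, 0], [0, 0, 0], [0, 0, 0]], grip=[30, 30, 30, 30, 30])

```text
clock: 44.75
eef_pos: [547.8, -110.3, 66.1]
tcp_rot: [[-0.22, 0.976, 0.003], [0.976, 0.22, -0.002], [-0.003, 0.003, -1.0]]
contact_force: [-1.4, 0.2, 0.0]
opening: 37.5
```

Emit:
send_rows(dp=[[0, 0, 0], [0, 0, 0], [0, 0, 0], [0, 0, 0], [0, 0, 0], [0, 0, 0], [0, 0, 0], [0, 0, 0], [0, 0, 0]], angular=[[0, 0, 0], [0, 0, 0], [0, 0, 0], [0, 0, 0], [0, 0, 0], [0, 0, 0], [0, 0, 0], [0, 0, 0], [0, 0, 0]], grip=[50, 70, 90, 90, 90, 90, 90, 90, 90])

```text
clock: 45.5
eef_pos: [548.2, -110.3, 65.4]
tcp_rot: [[-0.22, 0.976, 0.004], [0.976, 0.22, -0.002], [-0.002, 0.003, -1.0]]
contact_force: [-0.1, -0.8, 0.4]
opening: 88.8
```

Emit:
send_rows(dp=[[0, 0, -8], [0, 0, -15], [0, 0, -22], [0, 0, -28], [0, 0, -28], [0, 0, -22], [0, 0, -12], [0, 0, -6], [0, 0, 0], [0, 0, 0]], angular=[[0, 0, 0], [0, 0, 0], [0, 0, 0], [0, 0, 0], [0, 0, 0], [0, 0, 0], [0, 0, 0], [0, 0, 0], [0, 0, 0], [0, 0, 0]], grip=[90, 90, 90, 90, 90, 90, 90, 90, 90, 90])

```text
clock: 46.33
eef_pos: [546.6, -108.8, 216.6]
tcp_rot: [[-0.222, 0.975, 0.003], [0.975, 0.222, -0.001], [-0.001, 0.003, -1.0]]
contact_force: [1.0, 0.3, -1.0]
opening: 90.2
```

Emit:
send_rows(dp=[[10, -3, 0], [20, -5, 0], [28, -6, 0], [28, -6, 0], [28, -6, 0], [28, -4, 0], [24, -2, 0], [16, 0, 0], [10, 0, 0], [5, 0, 0], [0, 0, 0], [0, 0, 0]], angular=[[0, 0, 0], [0, 0, 0], [0, 0, 0], [0, 0, 0], [0, 0, 0], [0, 0, 0], [0, 0, 0], [0, 0, 0], [0, 0, 0], [0, 0, 0], [0, 0, 0], [0, 0, 0]], grip=[90, 90, 90, 90, 90, 90, 90, 90, 90, 90, 90, 90])

```text
clock: 47.33
eef_pos: [455.1, 87.0, 204.0]
tcp_rot: [[-0.224, 0.974, -0.019], [0.975, 0.224, -0.001], [0.004, -0.019, -1.0]]
contact_force: [-0.9, -0.0, 0.2]
opening: 90.1
```

```bash
cat > c.py <<'E'
from h import *
dt=optics.read_camera('top');ds=optics.read_camera('side');save(dt,'t9.png');save(ds,'s9.png')
im=[cv2.resize(cv2.cvtColor(d['img'][a:b,c:e],cv2.COLOR_RGB2BGR),(400,400)) for d,(a,b,c,e) in((dt,(140,280,280,420)),(ds,(100,260,200,360)))]
cv2.imwrite('pics/both9.png',np.hstack(im))
for n in names[:4]+names[-2:]:
    a=nets.landmark_of(ds,n);b=nets.landmark_of(dt,n)
    if a and b: p,e=tri(ds,a[0]['at'],dt,b[0]['at']);print(n,p.round(1),round(e,1),round(a[0]['p'],2),round(b[0]['p'],2))
    else: print(n,a[:1],b[:1])
print(env.sense()['clock'],env.sense()['eef_pos'])
E
python3 c.py
```

```text
spice_red_mid [ 556.3 -168.5   80.9] 3.0 0.47 0.81
spice_green_mid [ 586.8 -303.1   69.5] 5.6 0.65 0.56
spice_black_mid [ 580.3 -248.5   62.9] 1.3 0.56 0.76
spice_silver_mid [] [{'at': [311.9, 224.3], 'p': 0.57}]
timer_mid [734.3 -78.9  26.1] 4.3 0.55 0.83
mint_jar_mid [740.3  57.3  49.5] 6.5 0.83 0.59
48.0333 [455.7433168   87.0616045  204.66523157]
```

View pics/both9.png

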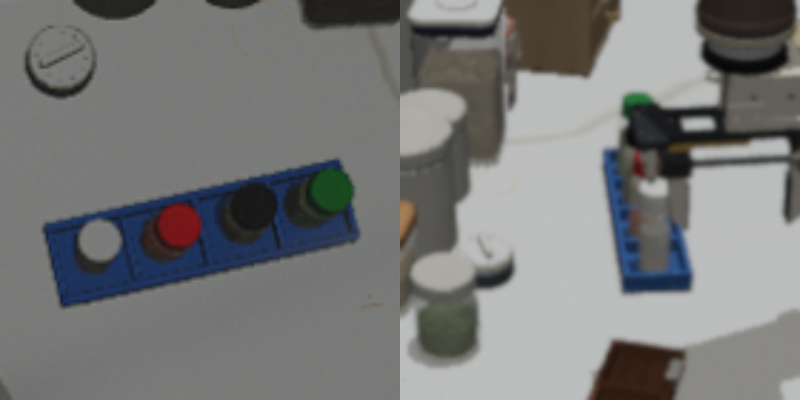

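```bash
sed -i 's/(C\[...,1\]>20)&(C\[...,1\]<380)).astype/(C[...,1]<-60)\&(C[...,1]>-380)).astype/' b.py; python3 b.py 2>/dev/null | grep -E 'top|side|cap|byst'
```

```text
top
 cap 183 [ 589.8 -314.6  113.8] [ 590.5 -315.5  113.8] [ 609.5 -296.8  121.3] [25. 68. 31.]
 cap 199 [ 576.6 -246.5  114.2] [ 576.9 -246.4  113.9] [ 596.8 -227.3  121.1] [24. 24. 25.]
 cap 189 [ 558.4 -179.6  114.3] [ 558.8 -179.9  114.2] [ 578.8 -162.3  122. ] [110.  22.  25.]
 cap 184 [ 545.3 -112.2  115.1] [ 545.4 -112.6  114.7] [564.  -95.1 122.9] [112. 114. 112.]
 bystanders near x [705.56271105 710.4501687 ]
side
 cap 54 [ 593.5 -314.7  112.8] [ 590.8 -311.5  111.9] [ 608.8 -290.   116.9] [ 63. 113.  73.]
 cap 18 [ 591.5 -236.2  110.5] [ 591.4 -237.6  111.7] [ 596.9 -224.7  116.2] [28. 29. 27.]
 cap 91 [ 548.4 -103.5  114.3] [ 549.6 -108.3  113.1] [564.3 -88.3 120. ] [156. 156. 153.]
 bystanders near x [707.97596233 712.33803444]
```

All four caps are within about 3 mm of the pocket centres, at the same cap height as before, and the bystanders haven't moved. I'm handing in.

```bash
python3 -c "
from h import *
print(order.hand_in(), env.sense()['clock'])"
```

```text
the job is handed in; nothing more can be done
the job is handed in; nothing more can be done
```

All four spices are in the blue rack in reverse order, and I handed the job in at about 48 s of robot time. From left to right as the robot sees it, they now stand silver, red, black, green; in the dark rack they stood green, black, red, silver.

**Position and height:** In the last top-camera depth check, every cap was within about 3 mm of its pocket centre. Cap heights were about 114–115 mm, the same as before the move, so all four are upright on the pocket floors.

**Bystanders:** The near faces of the jar and timer measure within 0.5 mm of where they were. The networks' points for them moved by up to about 5 mm sideways, and 8 mm in the timer's height, which is within the networks' scatter.

**Forces:** The force readings at the end of each move stayed under 2 N.

**Checks that fell short:**
- **Side camera:** The gripper blocked part of this view. The network missed the silver spice there, and the depth check showed only slivers of the black and green caps and none of the red.
- **Network points:** For red and green, the networks' points disagreed with the depth data by about 10 mm. I relied on the depth measurement.

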